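# Turn an LED module over into its tester and hold the contact slide at the mark

### The arm

A 6-joint arm with a two-finger parallel gripper is mounted at the origin on a cart in front of the work surface, level with it; the furniture and walls round the work are solid. World frame = base frame: x ahead of the robot, y to its left, z up, the work surface at z = 0. Lengths are in mm, angles in rad, forces in N, time in s.
With the tool pointing down it reaches from about 350 to 775 mm from the base axis. Payload 5.5 kg.
Tool frame: the origin (TCP) lies at the very end of the fingers, on their centre line; the grasp point (between the pads) lies 19 mm behind it; z points along the fingers, y is the line along which they close (so a half turn about z gives the same grasp; the last joint's range is limited). The gripper opens to 85 mm and grips with 20 to 120 N. Pads are 22 mm wide; open, the fingers measure 114 mm over their backs; the gripper's body (76 mm by 85 mm) begins 54 mm behind the grasp point. The pads swing forward as they close: fully open they stand 13 mm farther back than shut.
Start: joints at [-1.379, 0.313, 0.046, 1.304, 0, 1.431], TCP at [187.301, -543.685, 201.623] pointing down, gripper open.
Joint ranges: [-2.76, 2.76], [-0.86, 1.69], [-1.03, 1.26], [-2.2, 2.34], [-1.47, 1.5], [-3.14, 3.14]. Speed limits (rad/s): [2.57, 2.57, 3.14, 3.14, 3.14, 3.14].

### API

Orientations are given as a unit quaternion [w, x, y, z].
In Python, from rig import ctrl, eyes, close_job gives the robot as it stands.
- The arm moves only by the tool drive_tool, never from a script. Its argument "increments" is a list of rows, each an object with "translation": the shift along the tool's x, y, z in m, a list of three; "dr": the turn, a rotation vector about the tool's x, y, z in rad, a list of three; "claw": the finger opening in m, from 0 to 0.0854. A call has 1 to 20 rows; each row shifts and turns the commanded pose from where the row before left it, along the tool's axes as they then stand; what a row does not reach is not made up. A row lasts 1/12 s, in which the tool goes at most 41.7 mm and 7.16 degrees, less where a joint would pass 70% of its speed; a pose out of reach is approached as far as the arm can. A call with a gripper value outside its range is refused whole. The fingers move at their own pace and stop on an object; "force" is the grip in N (left out, the last holds). Time passes only in rows, so rows that do not move let the fingers close. It gives the time, the measured TCP pose, the force, the opening and the grip force at its end, in the units of the state.
- ctrl.sense(): the state, without advancing time (a new reading comes with each control period).
- eyes.camera(name): name is "side" or "top"; returns (picture, depth): 384x512x3 uint8, blue, green, red; 384x512 float32, mm along the optical axis (not along the pixel's ray), 0 where there is no reading.
- eyes.camera_info(name): a dict with "K" (3x3 intrinsics, pixels), "rvec" (rotation vector, rad) and "tvec" (3), from world to camera coordinates, as OpenCV has them. Camera axes: x right, y down, z forward; pixel columns grow to the right and rows downward; lengths in mm; the calibration is good to about 2 mm. A picture is of the moment at which its call begins. camera_info takes no time and is no camera call.
- close_job(): hands the job in; it is judged then, once.
The state is a dict: "time": time; "q": joint angles; "joint_velocities": joint speeds; "joint_efforts": joint torques, N m; "position": TCP position; "tcp_rot": TCP orientation; "ft_force": force on the tool from outside, world axes, zero at the start; "torque": the same for the moment, N m; "gripper_width": finger opening in mm; "finger_force": force on a finger pad.
Only numpy, scipy, OpenCV 4.12 (cv2) and the standard library are available. Lean on these libraries where they do the work, as an engineer would, in place of code of your own. Each camera call takes 0.05 s, during which the arm holds its last target. There are 200 camera calls.

### The job

Take the LED board from its stand, turn it over and lay it flat in the nest of the blue tester, LEDs down and gold pads up. Then take the tester's spring-return contact slide by its handle, pull it out over the board until its red pointer stands at the red line, and keep it there: the light measurement runs only while the slide is held, so finish holding it; leave the aerosol can, the spot lamp and the two lamp cartons where they stand.

Things in the scene. Friction and masses are not known exactly. Their poses are not given: they have to be found in the camera images.
- board: LED module: flat rigid board 80 x 60 x 5 mm, about 60 g. One face white with 15 small yellow LEDs, the other green with two gold pads in its middle; both ends alike. Origin at its centre (mid-thickness); x along the 80 mm, y along the 60 mm, z out of the LED face. It starts in the stand, 80 mm side up, leaning back 20 degrees from upright: x points up the board, LED face to the front and upward.
- stand: Fixed steel stand, base 78 x 60 mm. A ledge carries the board's lower edge (lip 4.5 mm in front of it, reaching 4 mm up); a back plate 36 mm wide, 3 mm thick supports its back only up to the board's middle: the upper half is free all round, the side edges are free. Origin at the underside below the board's centre (47.5 mm up). x to the back (the way the board leans), y along the ledge, z up.
- tester: Fixed LED module tester: grey base 220 x 136 mm, top at 16 mm, black nest at the front end, blue spring housing (60 mm high, 75 x 130 mm) at the rear end, slide between. Origin at the underside of the base, at its centre. x from the front (nest) to the rear (housing), y to the left, z up.
- nest (a point): Centre of the nest ledge, 22 mm above the table, 55 mm before the tester centre; axes as the tester's. The board lies on it, length along y, either end first; its centre is then 2.5 mm above. Pocket 85 (y) x 65 mm (x) between black guides 8 mm thick, 14 mm high above the ledge, sloping outward above 7 mm: at x = +-19 on both y sides, at y = -30 and 35 on both x sides, each 12-14 mm wide; open between.
- slide (a joint): Travel of the contact slide in m: 0 fully back at the housing (where it starts), growing as it is pulled out along tester -x over the nest; 0.050 at the red line, end stop at 0.062. A spring pulls it back: about 5 N at 0, 12 N at the red line, 13.6 N at the end stop.
- handle (a point): Middle of the slide's handle grip: black rubber bar 14 mm thick, 50 mm long along tester y, 94 mm above the table, on two uprights 72 mm apart. It stands on an aluminium bridge (24 mm in x, 116 mm in y, 36 to 56 mm above the table) that passes 9 mm above the seated board. Moves with the slide; with the slide back it is 72 mm behind the nest's centre, 15 mm before the housing. Axes as the tester's.
- pointer (a point): Tip of the red pointer on the left end of the slide, just above the white scale strip on the base.
- mark (a point): Middle of the red line on the white scale strip on the left of the base (black ticks every 10 mm); axes as the tester's. The pointer is at the line when both have the same tester x.
- cleaner_can: Bystander, loose: red aerosol can 59 x 59 x 198 mm standing at the rear. Origin under its centre.
- spot_lamp: Bystander, loose: white spot lamp 54 x 51 x 62 mm standing on its lens, front right. Origin under its centre.
- blue_carton: Bystander, loose: blue and white lamp carton 62 x 62 x 112 mm standing at the rear. Origin under its centre.
- red_carton: Bystander, loose: red lamp carton 50 x 66 x 90 mm standing at the rear. Origin under its centre.

How it is judged (in metres and radians):
On the way, in this order (a step that is already met when the one before it is completed fails the run):
1. the board lies flat in the nest, LEDs down, let go, with the slide still fully back (horizontal distance between board and nest below 0.005 m and angle between board's own z axis and vertical above 3.07 rad and z of board in the frame of nest below 0.005 m and angle between the x axis of board and the y axis of tester, either way round below 0.1 rad and contact force between the fingers and board below 0.1 N and value of joint slide below 0.01 m), for 0.3 s.
2. the slide is pulled out until its pointer stands at the red line (x of pointer in the frame of mark between -0.005 and 0.005 m and horizontal distance between board and nest below 0.005 m and angle between board's own z axis and vertical above 3.07 rad and z of board in the frame of nest below 0.005 m and angle between the x axis of board and the y axis of tester, either way round below 0.1 rad), for 0.5 s.
At the end, for the whole second after the job is handed in: The board lies flat in the nest, LEDs down (within 5 mm and about 4 degrees), not touched by the fingers. The slide's pointer stands within 5 mm of the red line, at rest, and the fingers alone hold it there against its spring (more than 5 N on the slide) (all of step 2 and velocity of joint slide between -0.01 and 0.01 m/s and contact force between the fingers and slide above 5 N and contact force between board and slide below 1 N and contact force between the fingers and board below 0.1 N); the arm keeps its last pose, push and grip.
It fails at once if a loose bystander (aerosol can, spot lamp, lamp cartons) is shifted by more than 3 cm (distance of any of cleaner_can, spot_lamp, blue_carton, red_carton from where it was at the start of the episode above 0.03 m).
It also fails if it takes over 51 s, if anything falls off the work surface, if the arm or the gripper's body presses on something with over 40 N, if the wrist force passes 120 N, or if a joint passes its speed limit or range.

## Working session

There is one attempt and no reset: what is moved stays moved. The work goes in short steps, Python scripts to look and compute and a tool call to move; the robot and the scene stay as the last step left them, time stands still between calls to the robot, and variables do not carry over. Pictures are saved under pics/ and viewed, at most 10 in all, crops included, and the job is handed in when it is done.

Besides the shell and the picture viewer there is one more tool, called after "Emit:" by a JSON object that holds its "name" and its "arguments", one argument or row to a line. drive_tool: Moves the arm, as the interface text tells. Its arguments: {"type":"object","properties":{"increments":{"type":"array"},"force":{"type":"number"}},"required":["increments"]}

```bash
mkdir -p pics; ls
cat > h.py <<'E'
import numpy as np,cv2
from rig import ctrl,eyes
from scipy.spatial.transform import Rotation as R
def cam(n):
    i=eyes.camera_info(n);K=np.array(i['K'],float);Rm=cv2.Rodrigues(np.array(i['rvec'],float))[0];t=np.array(i['tvec'],float).ravel()
    return K,Rm,t
def cloud(n,d):
    K,Rm,t=cam(n);v,u=np.mgrid[:d.shape[0],:d.shape[1]]
    P=np.stack([(u-K[0,2])/K[0,0]*d,(v-K[1,2])/K[1,1]*d,d],-1)
    return (P-t)@Rm
def ray(n,u,v,z):
    K,Rm,t=cam(n);c=-Rm.T@t;r=Rm.T@np.array([(u-K[0,2])/K[0,0],(v-K[1,2])/K[1,1],1]);return c+r*(z-c[2])/r[2]
E
python3 - <<'E'
from h import *
for n in('side','top'):
    p,d=eyes.camera(n);cv2.imwrite(f'pics/{n}0.png',cv2.resize(p,(768,576)));np.save(n+'d.npy',d);np.save(n+'p.npy',p)
    K,Rm,t=cam(n);print(n,K[0,0],-Rm.T@t,Rm[2])
print(ctrl.sense())
E
```

```text
pics
side 357.5990078265976 [224.43881384 511.95628949 687.92060676] [ 0.40463238 -0.56730562 -0.71724261]
top 366.66467028626926 [361.88578604  33.21774537 944.63738299] [ 0.19639844 -0.00725973 -0.9804973 ]
{'time': 0.1, 'q': array([-1.37858577e+00,  3.13923499e-01,  4.51103918e-02,  1.30361177e+00,
        7.52097881e-06,  1.43120718e+00]), 'joint_velocities': array([-0.00127958, -0.00147202,  0.0025928 ,  0.00080589, -0.0002112 ,
        0.00039288]), 'joint_efforts': array([ 2.28119410e-03, -4.81725705e+01,  2.99245083e+01,  1.26960591e-02,
       -8.16201191e-05, -1.13450992e-05]), 'position': array([ 187.20634058, -543.14380406,  200.80639281]), 'tcp_rot': array([-8.14093358e-04,  9.86269827e-01,  1.65139837e-01, -1.76625278e-05]), 'ft_force': array([-0.17262928,  0.37638015, -0.89830713]), 'torque': array([-0.02234296, -0.05001116, -0.03088923]), 'finger_force': 0.0, 'gripper_width': 85.49544954659424}
```

View pics/side0.png

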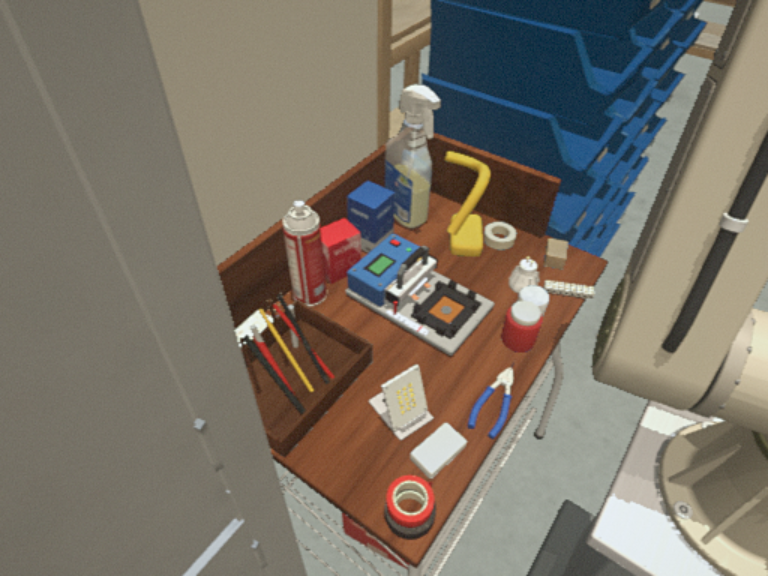

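View pics/top0.png

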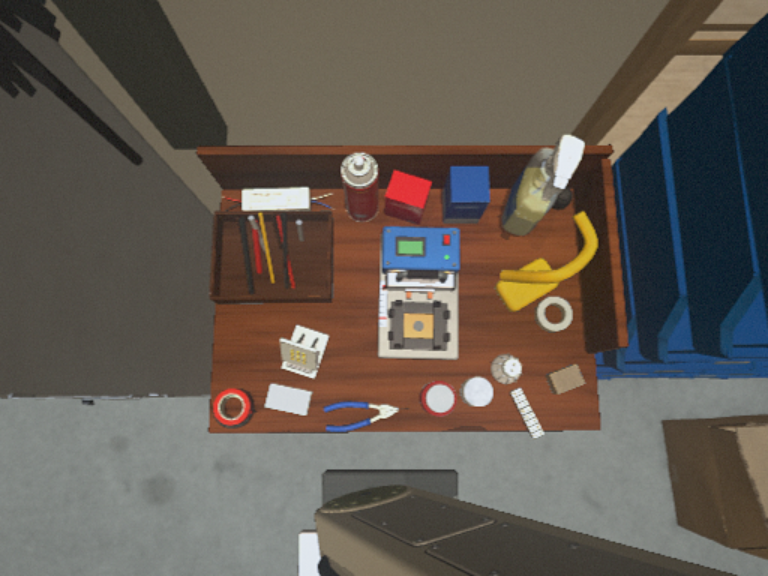

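The side view shows the stand with the board at about (405,395), the tester at (425,295) with its nest facing the robot, and the can and cartons behind it. The top view shows the tester at (420,295), almost aligned with the world axes. The board is at (300,350), leaning back and slightly yawed, and the lamp is at (507,368).

Run:
```python
from h import *
C={n:cloud(n,np.load(n+'d.npy')) for n in('side','top')}
Pt=np.load('topp.npy');c=C['top']
print('table z',np.median(c[225:235,170:190,2]), np.median(C['side'][230:240,240:250,2]))
hsv=cv2.cvtColor(Pt,cv2.COLOR_BGR2HSV)
def rect(m,z,name):
    m=m.astype(np.uint8);k,l,s,_=cv2.connectedComponentsWithStats(m);i=1+np.argmax(s[1:,4])
    v,u=np.nonzero(l==i);q=np.array([ray('top',a,b,z)[:2] for a,b in zip(u,v)],np.float32)
    r=cv2.minAreaRect(q);print(name,len(q),r,cv2.boxPoints(r).round(1).tolist())
v,u=np.mgrid[:384,:512]
reg=(u>240)&(u<320)&(v>140)&(v<250)
rect(reg&(c[...,2]>52)&(c[...,2]<68)&(v<185)&(hsv[...,1]>90),60,'housing')
rect(reg&(c[...,2]>9)&(c[...,2]<80),16,'base')
rect(reg&(v>190)&(hsv[...,2]<75)&(c[...,2]>22),36,'nest')
rect(reg&(v<200)&(c[...,2]>78)&(c[...,2]<112),96,'handle')
# board
for n,b in(('top',(180,225,210,260)),('side',(255,240,290,300))):
    p=C[n][b[1]:b[3],b[0]:b[2]].reshape(-1,3);p=p[(p[:,2]>20)&(p[:,2]<100)]
    q=p
    for _ in range(5):
        m=q.mean(0);w=np.linalg.svd(q-m,full_matrices=False)[2];q=p[abs((p-m)@w[2])<3]
    nn=w[2]*np.sign(w[2][2]);print(n,len(p),len(q),'n',nn,'tilt',np.degrees(np.arcsin(nn[2])),'yaw',np.degrees(np.arctan2(nn[1],nn[0])))
    nh=nn/1;ay=np.array([-nn[1],nn[0],0]);ay/=np.linalg.norm(ay);ax=np.cross(ay,nn);
    s=q@ay;t=q@ax;print('ay',ay,np.percentile(s,[0,1,50,99,100]),'ax',ax,np.percentile(t,[0,1,99,100]),'d',m@nn,'zmax',q[:,2].max())
    sc=(np.percentile(s,0.5)+np.percentile(s,99.5))/2; 
    top=np.percentile(t,99.5);print('front-face top centre',ay*sc+ax*top+nn*(m@nn),'centre by top',ay*sc+ax*(top-40)+nn*(m@nn-2.5))
```

```text
table z 0.3246431674579491 36.15397109408701
housing 1134 ((602.830810546875, -40.99036407470703), (125.63660430908203, 73.31977844238281), 88.47726440429688) [[564.5, -102.80000305175781], [637.7999877929688, -104.80000305175781], [641.0999755859375, 20.799999237060547], [567.9000244140625, 22.799999237060547]]Traceback (most recent call last):
  File "<stdin>", line 13, in <module>
  File "<stdin>", line 8, in rect
  File "h.py", line 12, in ray
    K,Rm,t=cam(n);c=-Rm.T@t;r=Rm.T@np.array([(u-K[0,2])/K[0,0],(v-K[1,2])/K[1,1],1]);return c+r*(z-c[2])/r[2]
           ~~~^^^
  File "h.py", line 5, in cam
    i=eyes.camera_info(n);K=np.array(i['K'],float);Rm=cv2.Rodrigues(np.array(i['rvec'],float))[0];t=np.array(i['tvec'],float).ravel()
ValueError: time passes only in moves, steps and waits
```

```bash
sed -i 's/^def cam(n)/import functools\n@functools.cache\ndef cam(n)/' h.py
python3 - <<'E'
from h import *
C={n:cloud(n,np.load(n+'d.npy')) for n in('side','top')}
Pt=np.load('topp.npy');c=C['top']
hsv=cv2.cvtColor(Pt,cv2.COLOR_BGR2HSV)
def rect(m,z,name):
    m=m.astype(np.uint8);k,l,s,_=cv2.connectedComponentsWithStats(m);i=1+np.argmax(s[1:,4])
    v,u=np.nonzero(l==i);q=np.array([ray('top',a,b,z)[:2] for a,b in zip(u,v)],np.float32)
    r=cv2.minAreaRect(q);print(name,len(q),r,cv2.boxPoints(r).round(1).tolist())
v,u=np.mgrid[:384,:512]
reg=(u>240)&(u<320)&(v>140)&(v<250)
rect(reg&(c[...,2]>9)&(c[...,2]<80),16,'base')
rect(reg&(v>190)&(hsv[...,2]<75)&(c[...,2]>22),36,'nest')
rect(reg&(v<200)&(c[...,2]>78)&(c[...,2]<112),96,'handle')
# board
for n,b in(('top',(180,225,210,260)),('side',(255,240,290,300))):
    p=C[n][b[1]:b[3],b[0]:b[2]].reshape(-1,3);p=p[(p[:,2]>20)&(p[:,2]<100)]
    q=p
    for _ in range(5):
        m=q.mean(0);w=np.linalg.svd(q-m,full_matrices=False)[2];q=p[abs((p-m)@w[2])<3]
    nn=w[2]*np.sign(w[2][2]);print(n,len(p),len(q),'n',nn,'tilt',np.degrees(np.arcsin(nn[2])),'yaw',np.degrees(np.arctan2(nn[1],nn[0])))
    ay=np.array([-nn[1],nn[0],0]);ay/=np.linalg.norm(ay);ax=np.cross(ay,nn);
    s=q@ay;t=q@ax;print('ay',ay,np.percentile(s,[0,1,50,99,100]),'ax',ax,np.percentile(t,[0,1,99,100]),'d',m@nn,'zmax',q[:,2].max())
    sc=(np.percentile(s,0.5)+np.percentile(s,99.5))/2; 
    e=np.percentile(t,99.5) if ax[2]>0 else np.percentile(t,.5)
    print('centre by top',ay*sc+ax*(e-40*np.sign(ax[2]))+nn*(m@nn-2.5))
E
```

```text
base 4448 ((538.2052612304688, -39.272979736328125), (136.95535278320312, 230.89443969726562), 88.04872131347656) [[420.5, -103.80000305175781], [651.2999877929688, -111.5999984741211], [655.9000244140625, 25.200000762939453], [425.20001220703125, 33.099998474121094]]
nest 17 ((512.3364868164062, -68.76603698730469), (10.162282943725586, 7.636467456817627), 89.70313262939453) [[508.5, -73.80000305175781], [516.0999755859375, -73.9000015258789], [516.2000122070312, -63.70000076293945], [508.5, -63.70000076293945]]
handle 183 ((549.380126953125, -38.4085807800293), (78.38301849365234, 14.569836616516113), 89.72107696533203) [[541.9000244140625, -77.5999984741211], [556.5, -77.5999984741211], [556.9000244140625, 0.699999988079071], [542.2999877929688, 0.800000011920929]]
top 338 289 n [-0.88858985  0.29311368  0.35283487] tilt 20.660806505191164 yaw 161.74414434475634
ay [-0.31326086 -0.94966712  0.        ] [-316.42623012 -315.56608489 -285.77357136 -257.7481136  -257.44673635] ax [-0.33507567  0.11052935 -0.93568561] [-212.59132268 -211.82634336 -141.48863066 -140.28410873] d -314.0937902719835 zmax 87.85576382351621
centre by top [428.83567763 160.47945958  49.39000587]
side 747 713 n [-0.88968896  0.29513447  0.34835212] tilt 20.38655662207233 yaw 161.6478874514661
ay [-0.31485586 -0.9491395   0.        ] [-320.2031658  -319.4683366  -291.14273298 -260.00137311 -258.76429718] ax [-0.33063476  0.10968071 -0.93736375] [-210.96020497 -210.01336414 -140.35666999 -138.71209338] d -316.8467829069553 zmax 87.49035793209484
centre by top [431.637118   161.98429078  48.42469984]
```

Emit:
{"name": "drive_tool", "arguments": {
  "increments": [
    {"translation": [0.021, -0.02, -0.02], "dr": [0, 0, 0], "claw": 0.085},
    {"translation": [0.021, -0.02, -0.02], "dr": [0, 0, 0], "claw": 0.085},
    {"translation": [0.021, -0.02, -0.02], "dr": [0, 0, 0], "claw": 0.085},
    {"translation": [0.021, -0.02, -0.02], "dr": [0, 0, 0], "claw": 0.085},
    {"translation": [0.021, -0.02, -0.02], "dr": [0.05, 0.05, 0], "claw": 0.085},
    {"translation": [0.021, -0.02, -0.02], "dr": [0.05, 0.05, 0], "claw": 0.085}
  ]
}}

```text
time: 0.6
position: [267.6, -387.6, 325.1]
tcp_rot: [-0.059, 0.984, 0.166, 0.042]
ft_force: [-0.3, 0.2, -0.6]
gripper_width: 85.4
finger_force: 0.0
```

```bash
cat > s.py <<'E'
from h import *
import json
s=ctrl.sense();print({k:np.round(v,4).tolist() for k,v in s.items() if k in('time','q','position','tcp_rot','ft_force','gripper_width')})
if abs(np.array(s['joint_velocities'])).max()<2: open('log.jsonl','a').write(json.dumps([list(map(float,s[k])) for k in('q','position','tcp_rot')])+'\n')
E
python3 s.py
```

```text
{'time': 0.6, 'q': [-1.2119, 0.1803, 0.1619, 1.6518, 0.1046, 1.5909], 'position': [267.6364, -387.6171, 325.0703], 'tcp_rot': [-0.0586, 0.9836, 0.1656, 0.0419], 'ft_force': [-0.2612, 0.1718, -0.6088], 'gripper_width': 85.4043}
```

Emit:
{"name": "drive_tool", "arguments": {
  "increments": [
    {"translation": [0.02, -0.03, -0.005], "dr": [0, 0.1, 0.05], "claw": 0.085},
    {"translation": [0.02, -0.03, -0.005], "dr": [0, 0.1, 0.05], "claw": 0.085},
    {"translation": [0.01, -0.03, -0.005], "dr": [0, 0.1, 0.05], "claw": 0.085}
  ]
}}

```text
time: 0.85
position: [287.8, -292.6, 357.3]
tcp_rot: [-0.085, 0.976, 0.08, 0.185]
ft_force: [-1.3, 0.7, 1.1]
gripper_width: 85.2
finger_force: 0.0
```

```bash
python3 s.py
```

```text
{'time': 0.85, 'q': [-1.3228, -0.0117, -0.031, 1.6644, 0.3956, 1.6322], 'position': [287.7705, -292.6059, 357.2639], 'tcp_rot': [-0.0849, 0.9757, 0.0801, 0.1853], 'ft_force': [-1.3487, 0.6771, 1.055], 'gripper_width': 85.2006}
```

Emit:
{"name": "drive_tool", "arguments": {
  "increments": [
    {"translation": [0.0, -0.03, -0.005], "dr": [-0.1, -0.05, 0.0], "claw": 0.085},
    {"translation": [0.0, -0.03, 0.02], "dr": [-0.1, -0.05, 0.0], "claw": 0.085},
    {"translation": [0.0, -0.03, 0.02], "dr": [-0.1, -0.05, 0.0], "claw": 0.085}
  ]
}}

```text
time: 1.1
position: [281.4, -207.8, 329.3]
tcp_rot: [0.069, 0.989, 0.055, 0.121]
ft_force: [1.6, 1.0, 0.2]
gripper_width: 84.8
finger_force: 0.0
```

```bash
python3 s.py
```

```text
{'time': 1.1, 'q': [-1.0089, -0.382, -0.3506, 1.3609, 0.1441, 2.0394], 'position': [281.3905, -207.8452, 329.3078], 'tcp_rot': [0.0692, 0.9887, 0.0548, 0.1214], 'ft_force': [1.6338, 1.0171, 0.185], 'gripper_width': 84.8223}
```

Emit:
{"name": "drive_tool", "arguments": {
  "increments": [
    {"translation": [0.0, -0.01, 0.0], "dr": [-0.1, -0.05, 0.05], "claw": 0.085},
    {"translation": [0.0, -0.01, 0.0], "dr": [-0.1, -0.05, 0.05], "claw": 0.085},
    {"translation": [0.0, -0.01, 0.0], "dr": [-0.1, -0.05, 0.0], "claw": 0.085}
  ]
}}

```text
time: 1.35
position: [279.6, -180.2, 322.3]
tcp_rot: [0.19, 0.98, -0.006, 0.062]
ft_force: [1.1, 0.1, -0.7]
gripper_width: 85.1
finger_force: 0.0
```

```bash
python3 s.py
```

```text
{'time': 1.35, 'q': [-0.564, -0.4374, -0.4351, 1.2571, -0.2538, 2.5497], 'position': [279.6028, -180.1947, 322.3481], 'tcp_rot': [0.1899, 0.9798, -0.0063, 0.0625], 'ft_force': [1.0852, 0.0646, -0.6916], 'gripper_width': 85.0684}
```

```bash
cat > kin.py <<'E'
from h import *
import json
from scipy.optimize import least_squares
ry=lambda a:R.from_euler('y',a);rz=lambda a:R.from_euler('z',a);rx=lambda a:R.from_euler('x',a)
RT=None
def fk(q,P,S):
    A=rz(q[0]);B=A*ry(q[1]);C=B*ry(-q[2]);D=C*ry(q[3]);E=D*rz(S[0]*q[4]);F=E*rx(S[1]*q[5])
    p=A.apply([P[0],0,P[1]])+B.apply([P[2],0,P[3]])+C.apply([P[4],0,P[5]])+D.apply([P[6],P[7],P[8]])+E.apply([P[9],0,0])
    return p,F
E
python3 - <<'E'
from kin import *
L=[json.loads(l) for l in open('log.jsonl')]
L.append([[-1.37858577e+00,3.13923499e-01,4.51103918e-02,1.30361177e+00,7.52e-06,1.43120718e+00],[187.20634058,-543.14380406,200.80639281],[-8.14093358e-04,9.86269827e-01,1.65139837e-01,-1.76625278e-05]])
q2r=lambda w:R.from_quat([w[1],w[2],w[3],w[0]])
best=None
for S in((1,1),(1,-1),(-1,1),(-1,-1)):
    off=[fk(q,np.zeros(10),S)[1].inv()*q2r(w) for q,p,w in L]
    o=off[0];print(S,[round((o.inv()*x).magnitude(),3) for x in off])
    sc=max((o.inv()*x).magnitude() for x in off)
    if best is None or sc<best[0]:best=(sc,S,o)
_,S,o=best
P0=np.array([0,160,0,350,300,0,50,80,0,200.])
f=lambda P:np.r_[np.concatenate([fk(q,P,S)[0]-p for q,p,w in L]),0.003*(P-P0)]
r=least_squares(f,P0);print(S,o.as_matrix().round(3),r.x.round(1),r.fun[:-10].round(2))
json.dump([r.x.tolist(),list(S),o.as_quat().tolist()],open('kin.json','w'))
E
```

```text
(1, 1) [0.0, 0.0, 0.0, 0.0, 0.0]
(1, -1) [0.0, 0.083, 0.897, 1.918, 0.319]
(-1, 1) [0.0, 0.582, 0.135, 0.65, 0.209]
(-1, -1) [0.0, 0.587, 0.894, 2.032, 0.381]
(1, 1) [[ 0.  0.  1.]
 [-0.  1. -0.]
 [-1. -0.  0.]] [ 1.000e-01  2.329e+02  1.000e-01  5.184e+02  4.094e+02  5.580e+01
  1.403e+02  8.000e+01 -1.000e-01  3.299e+02] [-0.    0.01 -0.01  0.   -0.02  0.   -0.    0.   -0.   -0.    0.   -0.
  0.   -0.    0.  ]
```

```bash
cat >> kin.py <<'E'
P_,S_,o_=json.load(open('kin.json'));OT=R.from_quat(o_)
lo=np.array([-2.76,-.86,-1.03,-2.2,-1.47,-3.14]);hi=np.array([2.76,1.69,1.26,2.34,1.5,3.14])
def FK(q):
    p,F=fk(q,P_,S_);return p,F*OT
def J(q):
    A=rz(q[0]);B=A*ry(q[1]);C=B*ry(-q[2]);D=C*ry(q[3]);P=P_
    s=A.apply([P[0],0,P[1]]);e=s+B.apply([P[2],0,P[3]]);w=e+C.apply([P[4],0,P[5]]);f=w+D.apply([P[6],P[7],P[8]]);return e,w,f
def IK(p,Rm,seed=None,n=30):
    rng=np.random.default_rng(0);out=[]
    def f(q):
        a,b=FK(q);return np.r_[(a-p)/100,(Rm.inv()*b).as_rotvec()]
    for q0 in ([seed] if seed is not None else [])+[rng.uniform(lo,hi) for _ in range(n)]:
        r=least_squares(f,np.clip(q0,lo+.01,hi-.01),bounds=(lo,hi))
        if np.linalg.norm(r.fun)<1e-3 and not any(np.allclose(r.x,x,atol=.02) for x in out): out.append(r.x)
    return out
def rot(z,y):
    y=y/np.linalg.norm(y);x=np.cross(y,z);return R.from_matrix(np.c_[x,y,z])
# board in stand
BC=np.array([430,161.,48]);ps=np.radians(-18.3);bk=np.array([np.cos(ps),np.sin(ps),0]);ay=np.array([-bk[1],bk[0],0]);k=np.array([0,0,1.])
xb=np.sin(np.radians(20))*bk+np.cos(np.radians(20))*k;nb=-np.cos(np.radians(20))*bk+np.sin(np.radians(20))*k
TY=np.radians(-1.7);tx=np.array([np.cos(TY),np.sin(TY),0]);ty=np.array([-tx[1],tx[0],0]);NC=np.array([477,-37,22.])
def pick(al,ext,g=0,sg=1):
    z=-np.cos(al)*xb+np.sin(al)*nb;return BC+g*xb+z*(ext+5),rot(z,sg*ay)
def place(al,ext,g=0,dirn=1,h=2.5,sg=1):
    # tool z horizontal part along dirn*ty = -xb  ; board centre at NC+h
    xbn=-dirn*ty;z=-np.cos(al)*xbn-np.sin(al)*k
    return NC+h*k+g*xbn+z*(ext+5),rot(z,sg*tx)
E
python3 - <<'E'
from kin import *
for al in(40,45,50,55,60):
  a=np.radians(al)
  for sg in(1,-1):
    for q in IK(*pick(a,1,5,sg)):print(al,'pick',sg,q.round(2),[x.round().tolist() for x in J(q)])
for al in(50,):
  for d in(1,-1):
   for sg in(1,-1):
    for q in IK(*place(np.radians(al),1,5,d,7,sg)):print(al,'place',d,sg,q.round(2),[x.round().tolist() for x in J(q)])
# nest heights
c=cloud('top',np.load('topd.npy'));t=c-(NC-22*k);X=t@tx;Y=t@ty;Z=c[...,2]
for x in range(-56,60,8):
    print(x,[int(np.median(Z[(abs(X-x)<4)&(abs(Y-y)<4)])) if ((abs(X-x)<4)&(abs(Y-y)<4)).any() else -1 for y in range(-64,70,8)])
E
```

```text
40 pick 1 [-0.01  1.07  0.43  1.97  0.27  0.16] [[454.0, -5.0, 484.0], [817.0, -9.0, 287.0], [698.0, 72.0, 215.0]]
40 pick -1 [-0.01  1.07  0.43  1.97  0.27 -2.98] [[454.0, -5.0, 484.0], [817.0, -9.0, 287.0], [698.0, 72.0, 215.0]]
45 pick 1 [-0.02  1.14  0.51  2.06  0.27  0.13] [[472.0, -8.0, 448.0], [835.0, -14.0, 251.0], [710.0, 68.0, 190.0]]
45 pick -1 [-0.02  1.14  0.51  2.06  0.27 -3.01] [[472.0, -8.0, 448.0], [835.0, -14.0, 251.0], [710.0, 68.0, 190.0]]
50 pick 1 [-0.02  1.22  0.59  2.14  0.28  0.1 ] [[487.0, -10.0, 411.0], [850.0, -18.0, 213.0], [721.0, 65.0, 163.0]]
50 pick -1 [-0.02  1.22  0.59  2.14  0.28 -3.04] [[487.0, -10.0, 411.0], [850.0, -18.0, 213.0], [721.0, 65.0, 163.0]]
55 pick 1 [-0.02  1.3   0.66  2.23  0.28  0.08] [[499.0, -12.0, 372.0], [862.0, -21.0, 174.0], [729.0, 62.0, 137.0]]
55 pick -1 [-0.02  1.3   0.66  2.23  0.28 -3.06] [[499.0, -12.0, 372.0], [862.0, -21.0, 174.0], [729.0, 62.0, 137.0]]
60 pick 1 [-0.03  1.38  0.74  2.32  0.29  0.05] [[508.0, -14.0, 334.0], [870.0, -23.0, 134.0], [734.0, 60.0, 109.0]]
60 pick -1 [-0.03  1.38  0.74  2.32  0.29 -3.09] 
[... 927 characters left out ...]
3, 21, 19, 17, 17, 17, 18, 16, 19, 21, 22, 33, 16, 14]
-8 [15, 16, 21, 22, 21, 18, 17, 18, 17, 17, 17, 17, 21, 21, 17, 15, 16]
0 [15, 15, 21, 22, 22, 18, 18, 18, 17, 17, 17, 18, 21, 22, 15, 15, 16]
8 [15, 16, 20, 22, 21, 18, 17, 17, 16, 17, 17, 18, 21, 21, 18, 16, 16]
16 [15, 15, 31, 22, 21, 17, 18, 16, 17, 16, 17, 18, 22, 21, 32, 16, 16]
24 [15, 15, 32, 21, 22, 21, 20, 22, 21, 20, 20, 21, 22, 22, 33, 16, 16]
32 [17, 15, 20, 22, 27, 22, 22, 21, 21, 22, 21, 22, 22, 22, 20, 16, 15]
40 [15, 15, 20, 22, 34, 25, 20, 21, 20, 20, 18, 21, 32, 32, 17, 16, 17]
48 [15, 16, 16, 16, 15, 15, 18, 17, 16, 15, 22, 16, 16, 17, 15, 16, 15]
56 [15, 15, 16, 15, 16, 19, 29, 18, 17, 18, 32, 15, 16, 16, 15, 17, 18]
```

Run:
```python
from kin import *
c=cloud('top',np.load('topd.npy'));s=cloud('side',np.load('sided.npy'))
for nm,cc,b in(('can',c,(225,98,255,150)),('canS',s,(188,132,220,204)),('redc',c,(256,112,290,150)),('bluec',c,(295,110,328,150)),('wall',c,(200,96,225,120)),('spray',c,(330,85,390,160)),('spot',c,(325,235,350,258))):
    p=cc[b[1]:b[3],b[0]:b[2]].reshape(-1,3);p=p[p[:,2]>25];
    print(nm,np.percentile(p,[2,50,98],axis=0).round().tolist(), 'high',p[p[:,2]>np.percentile(p[:,2],90)].mean(0).round())
for al in(15,20,25,30,35):
    for q in IK(*pick(np.radians(al),1,8,1),n=15):print(al,q.round(2),[x.round().tolist() for x in J(q)])
```

```text
can [[668.0, 25.0, 33.0], [687.0, 57.0, 141.0], [744.0, 94.0, 198.0]] high [676.  57. 233.]
canS [[670.0, -47.0, 29.0], [692.0, 70.0, 107.0], [841.0, 116.0, 195.0]] high [672.  86. 209.]
redc [[663.0, -63.0, 30.0], [694.0, -20.0, 88.0], [735.0, 18.0, 93.0]] high [673. -15. 146.]
bluec [[663.0, -158.0, 32.0], [687.0, -113.0, 110.0], [734.0, -85.0, 115.0]] high [ 683. -111.  145.]
wall [[732.0, 95.0, 40.0], [734.0, 126.0, 110.0], [748.0, 158.0, 142.0]] high [714. 112. 197.]
spray [[622.0, -324.0, 29.0], [675.0, -207.0, 140.0], [745.0, -164.0, 280.0]] high [ 641. -201.  314.]
spot [[379.0, -198.0, 25.0], [405.0, -180.0, 50.0], [424.0, -147.0, 64.0]] high [ 402. -163.  143.]
15 [0.04 0.68 0.05 1.52 0.2  0.29] [[326.0, 12.0, 636.0], [689.0, 25.0, 438.0], [609.0, 102.0, 321.0]]
20 [0.02 0.76 0.13 1.61 0.22 0.27] [[356.0, 8.0, 610.0], [719.0, 17.0, 414.0], [630.0, 95.0, 304.0]]
25 [0.01 0.83 0.2  1.7  0.23 0.24] [[383.0, 5.0, 582.0], [747.0, 9.0, 386.0], [650.0, 88.0, 285.0]]
30 [0.   0.91 0.28 1.79 0.25 0.21] [[409.0, 1.0, 551.0], [774.0, 3.0, 357.0], [668.0, 82.0, 264.0]]
35 [-0.    0.99  0.36  1.88  0.26  0.18] [[433.0, -2.0, 519.0], [797.0, -4.0, 324.0], [684.0, 77.0, 241.0]]
```

```bash
cat >> kin.py <<'E'
q2r=lambda w:R.from_quat([w[1],w[2],w[3],w[0]])
def rows(pA,RA,pB,RB,n):
    dr=(RA.inv()*RB).as_rotvec()/n;M=sum((RA*R.from_rotvec(dr*i)).as_matrix() for i in range(n))
    return np.linalg.solve(M,pB-pA),dr
def plan(pA,RA,qA,legs):
    """legs: (p,R,n). prints row and checks joint steps"""
    q=np.array(qA)
    for pB,RB,n in legs:
        t,dr=rows(pA,RA,pB,RB,n);t=np.round(t/1000,4);dr=np.round(dr,3)
        print(n,'x t',t.tolist(),'dr',dr.tolist(),'|t|',round(np.linalg.norm(t)*1e3,1),'deg',round(np.degrees(np.linalg.norm(dr)),2))
        mx=np.zeros(6);mz=1e9
        for i in range(n):
            pA=pA+RA.apply(t*1000);RA=RA*R.from_rotvec(dr)
            s=IK(pA,RA,q,0)
            if not s:print('  IK FAIL row',i,q.round(2));return
            mx=np.maximum(mx,abs(s[0]-q));q=s[0]
        print('   end',pA.round(1),'q',q.round(2),'maxstep',mx.round(3),'frac',(mx*12/[2.57,2.57,3.14,3.14,3.14,3.14]).round(2),'wrist',[x.round().tolist() for x in J(q)])
    return pA,RA,q
def now():
    s=ctrl.sense();return np.array(s['position']),q2r(s['tcp_rot']),np.array(s['q'])
E
python3 - <<'E'
from kin import *
p,Rm=pick(np.radians(25),1,2,1)
print('pick',p.round(1))
p0,R0,q0=now()
plan(p0,R0,q0,[(np.array([400,0,350.]),rot(np.array([-.5,.1,-.86])/np.linalg.norm([-.5,.1,-.86]),np.array([.1/.51,.98,0])),16),(p+100*k,Rm,16),(p,Rm,10)])
E
```

```text
pick [426.6 162.1  45.6]
16 x t [0.0185, 0.0072, 0.0028] dr [0.064, 0.038, -0.176] |t| 20.0 deg 10.95
   end [ 4.010e+02 -2.000e-01  3.488e+02] q [-0.2   0.44  0.43  2.09 -0.    0.  ] maxstep [0.08  0.078 0.075 0.072 0.098 0.251] frac [0.37 0.36 0.29 0.27 0.38 0.96] wrist [[217.0, -44.0, 702.0], [619.0, -125.0, 754.0], [565.0, -33.0, 633.0]]
16 x t [-0.0069, 0.0102, 0.0108] dr [-0.005, 0.016, 0.006] |t| 16.4 deg 1.02
   end [427.  162.3 145.1] q [0.01 0.75 0.29 1.87 0.24 0.24] maxstep [0.015 0.024 0.018 0.017 0.017 0.019] frac [0.07 0.11 0.07 0.06 0.06 0.07] wrist [[354.0, 4.0, 612.0], [746.0, 8.0, 480.0], [648.0, 87.0, 378.0]]
10 x t [-0.007, -0.0, 0.007] dr [0.001, -0.0, -0.001] |t| 9.9 deg 0.08
   end [426.9 162.4  46.1] q [0.02 0.84 0.2  1.69 0.23 0.24] maxstep [0.    0.01  0.012 0.019 0.001 0.001] frac [0.   0.05 0.04 0.07 0.   0.  ] wrist [[385.0, 6.0, 580.0], [747.0, 12.0, 381.0], [649.0, 90.0, 279.0]]
```

Run:
```python
from kin import *
p,Rm=pick(np.radians(25),1,2,1)
p0,R0,q0=now()
plan(p0,R0,q0,[(p+110*k,Rm,30)])
```

```text
30 x t [0.016, 0.0038, 0.0119] dr [0.046, 0.022, -0.086] |t| 20.3 deg 5.73
   end [426.8 162.3 157.1] q [0.01 0.75 0.31 1.9  0.23 0.24] maxstep [0.054 0.058 0.04  0.038 0.066 0.136] frac [0.25 0.27 0.15 0.14 0.25 0.52] wrist [[354.0, 5.0, 612.0], [748.0, 11.0, 490.0], [650.0, 89.0, 389.0]]
```

Run:
```python
from kin import *
p0,R0,q0=now()
for i in range(30):
    p0=p0+R0.apply([16,3.8,11.9]);R0=R0*R.from_rotvec([.046,.022,-.086])
    if i%3==2:print(i,p0.round())
```

```text
2 [ 333. -198.  298.]
5 [ 387. -198.  272.]
8 [ 438. -180.  244.]
11 [ 481. -146.  217.]
14 [511. -99. 193.]
17 [526. -44. 174.]
20 [525.  15. 160.]
23 [506.  73. 152.]
26 [473. 123. 152.]
29 [427. 162. 157.]
```

Emit:
{"name": "drive_tool", "arguments": {
  "increments": [
    {"translation": [0.016, 0.0038, 0.0119], "dr": [0.046, 0.022, -0.086], "claw": 0.085},
    {"translation": [0.016, 0.0038, 0.0119], "dr": [0.046, 0.022, -0.086], "claw": 0.085},
    {"translation": [0.016, 0.0038, 0.0119], "dr": [0.046, 0.022, -0.086], "claw": 0.085},
    {"translation": [0.016, 0.0038, 0.0119], "dr": [0.046, 0.022, -0.086], "claw": 0.085},
    {"translation": [0.016, 0.0038, 0.0119], "dr": [0.046, 0.022, -0.086], "claw": 0.085},
    {"translation": [0.016, 0.0038, 0.0119], "dr": [0.046, 0.022, -0.086], "claw": 0.085},
    {"translation": [0.016, 0.0038, 0.0119], "dr": [0.046, 0.022, -0.086], "claw": 0.085},
    {"translation": [0.016, 0.0038, 0.0119], "dr": [0.046, 0.022, -0.086], "claw": 0.085},
    {"translation": [0.016, 0.0038, 0.0119], "dr": [0.046, 0.022, -0.086], "claw": 0.085},
    {"translation": [0.016, 0.0038, 0.0119], "dr": [0.046, 0.022, -0.086], "claw": 0.085},
    {"translation": [0.016, 0.0038, 0.0119], "dr": [0.046, 0.022, -0.086], "claw": 0.085},
    {"translation": [0.016, 0.0038, 0.0119], "dr": [0.046, 0.022, -0.086], "claw": 0.085},
    {"translation": [0.016, 0.0038, 0.0119], "dr": [0.046, 0.022, -0.086], "claw": 0.085},
    {"translation": [0.016, 0.0038, 0.0119], "dr": [0.046, 0.022, -0.086], "claw": 0.085},
    {"translation": [0.016, 0.0038, 0.0119], "dr": [0.046, 0.022, -0.086], "claw": 0.085},
    {"translation": [0.016, 0.0038, 0.0119], "dr": [0.046, 0.022, -0.086], "claw": 0.085},
    {"translation": [0.016, 0.0038, 0.0119], "dr": [0.046, 0.022, -0.086], "claw": 0.085},
    {"translation": [0.016, 0.0038, 0.0119], "dr": [0.046, 0.022, -0.086], "claw": 0.085},
    {"translation": [0.016, 0.0038, 0.0119], "dr": [0.046, 0.022, -0.086], "claw": 0.085},
    {"translation": [0.016, 0.0038, 0.0119], "dr": [0.046, 0.022, -0.086], "claw": 0.085}
  ]
}}

```text
time: 3.02
position: [526.7, -2.5, 161.6]
tcp_rot: [-0.236, 0.592, 0.766, 0.081]
ft_force: [-0.2, -0.7, -0.1]
gripper_width: 84.9
finger_force: 0.0
```

Emit:
{"name": "drive_tool", "arguments": {
  "increments": [
    {"translation": [0.016, 0.0038, 0.0119], "dr": [0.046, 0.022, -0.086], "claw": 0.085},
    {"translation": [0.016, 0.0038, 0.0119], "dr": [0.046, 0.022, -0.086], "claw": 0.085},
    {"translation": [0.016, 0.0038, 0.0119], "dr": [0.046, 0.022, -0.086], "claw": 0.085},
    {"translation": [0.016, 0.0038, 0.0119], "dr": [0.046, 0.022, -0.086], "claw": 0.085},
    {"translation": [0.016, 0.0038, 0.0119], "dr": [0.046, 0.022, -0.086], "claw": 0.085},
    {"translation": [0.016, 0.0038, 0.0119], "dr": [0.046, 0.022, -0.086], "claw": 0.085},
    {"translation": [0.016, 0.0038, 0.0119], "dr": [0.046, 0.022, -0.086], "claw": 0.085},
    {"translation": [0.016, 0.0038, 0.0119], "dr": [0.046, 0.022, -0.086], "claw": 0.085},
    {"translation": [0.016, 0.0038, 0.0119], "dr": [0.046, 0.022, -0.086], "claw": 0.085},
    {"translation": [0.016, 0.0038, 0.0119], "dr": [0.046, 0.022, -0.086], "claw": 0.085},
    {"translation": [0, 0, 0], "dr": [0, 0, 0], "claw": 0.085},
    {"translation": [0, 0, 0], "dr": [0, 0, 0], "claw": 0.085}
  ]
}}

```text
time: 4.02
position: [425.0, 164.4, 157.1]
tcp_rot: [-0.385, 0.145, 0.91, 0.061]
ft_force: [1.4, 0.1, 0.2]
gripper_width: 85.2
finger_force: 0.0
```

Run:
```python
from kin import *
p,Rm=pick(np.radians(25),1,2,1)
p0,R0,q0=now();print(p0,ctrl.sense()['time'],(R0.inv()*Rm).magnitude())
plan(p0,R0,q0,[(p,Rm,12)])
i,d=eyes.camera('side');cv2.imwrite('pics/a.png',cv2.resize(i[:,120:420],(800,600) if 0 else (600,768))[:600])
```

```text
[425.0351263  164.36810283 157.12839351] 4.0167 0.01496203945882645
12 x t [-0.0068, -0.0001, 0.0064] dr [-0.0, -0.001, 0.0] |t| 9.3 deg 0.06
   end [426.9 162.4  45.1] q [0.02 0.84 0.2  1.69 0.23 0.24] maxstep [0.    0.009 0.013 0.019 0.    0.   ] frac [0.   0.04 0.05 0.07 0.   0.  ] wrist [[386.0, 6.0, 579.0], [747.0, 11.0, 379.0], [649.0, 90.0, 278.0]]
```

View pics/a.png

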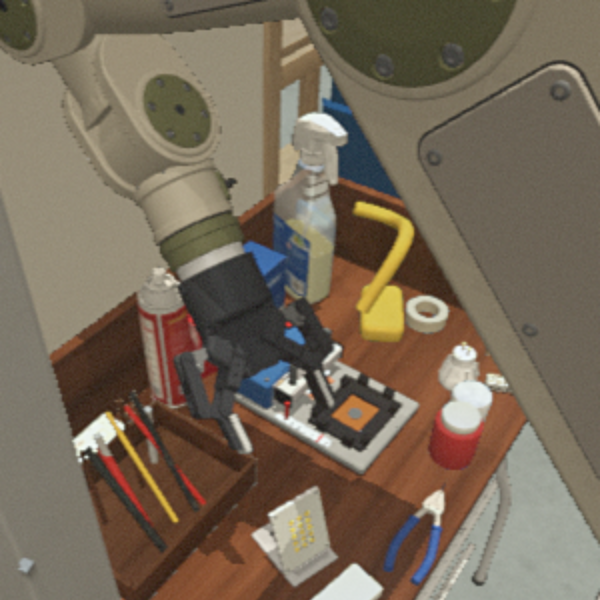

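The gripper stands above and behind the board at about (270,440). The board is upright in the stand at (300,530), and the can at (165,335) is clear of the wrist. I'll descend with the fingers straddling the board, then grip.

Emit:
{"name": "drive_tool", "arguments": {
  "increments": [
    {"translation": [-0.0068, -0.0001, 0.0064], "dr": [0, -0.001, 0], "claw": 0.085},
    {"translation": [-0.0068, -0.0001, 0.0064], "dr": [0, -0.001, 0], "claw": 0.085},
    {"translation": [-0.0068, -0.0001, 0.0064], "dr": [0, -0.001, 0], "claw": 0.085},
    {"translation": [-0.0068, -0.0001, 0.0064], "dr": [0, -0.001, 0], "claw": 0.085},
    {"translation": [-0.0068, -0.0001, 0.0064], "dr": [0, -0.001, 0], "claw": 0.085},
    {"translation": [-0.0068, -0.0001, 0.0064], "dr": [0, -0.001, 0], "claw": 0.085},
    {"translation": [-0.0068, -0.0001, 0.0064], "dr": [0, -0.001, 0], "claw": 0.085},
    {"translation": [-0.0068, -0.0001, 0.0064], "dr": [0, -0.001, 0], "claw": 0.085},
    {"translation": [-0.0068, -0.0001, 0.0064], "dr": [0, -0.001, 0], "claw": 0.085},
    {"translation": [-0.0068, -0.0001, 0.0064], "dr": [0, -0.001, 0], "claw": 0.085},
    {"translation": [-0.0068, -0.0001, 0.0064], "dr": [0, -0.001, 0], "claw": 0.085},
    {"translation": [-0.0068, -0.0001, 0.0064], "dr": [0, -0.001, 0], "claw": 0.085},
    {"translation": [0, 0, 0], "dr": [0, 0, 0], "claw": 0.085}
  ]
}}

```text
time: 5.15
position: [427.0, 161.5, 43.8]
tcp_rot: [-0.379, 0.146, 0.912, 0.061]
ft_force: [-0.4, 0.1, -0.9]
gripper_width: 84.9
finger_force: 0.0
```

Run:
```python
from kin import *
p,Rm=pick(np.radians(25),1,2,1)
p0,R0,q0=now();s=ctrl.sense();print(p0,s['ft_force'],p-p0,'in tool',R0.inv().apply(p-p0))
im,d=eyes.camera('side');K,A,t=cam('side')
u=K@(A@p0+t);u=u[:2]/u[2];print(u)
x,y=int(u[0])-60,int(u[1])-60
cv2.imwrite('pics/b.png',cv2.resize(im[y:y+110,x:x+120],None,fx=5,fy=5))
```

```text
[426.99399789 161.49850589  43.81679284] [-0.35015292  0.09458754 -0.86947425] [-0.37262378  0.61886779  1.81995171] in tool [ 1.67671644  0.47111902 -0.89484016]
[271.73473929 266.70557242]
```

View pics/b.png

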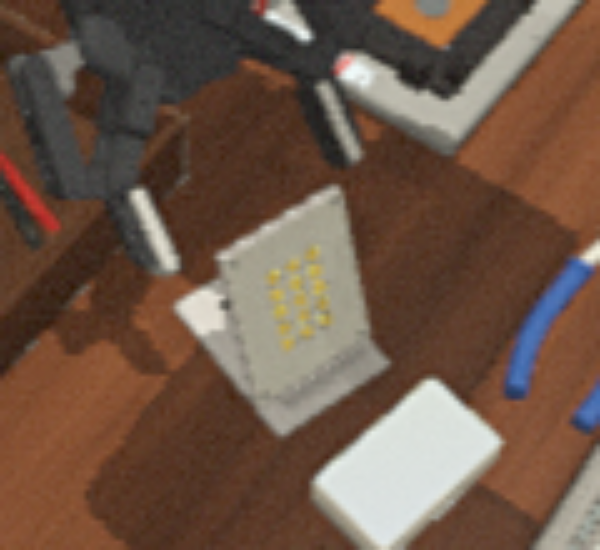

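Run:
```python
from kin import *
p0,R0,q0=now();im,d=eyes.camera('side');c=cloud('side',d)
for a,b in((155,270),(345,155),(140,225),(330,105)):
    u,v=211+a/5,206+b/5;P=np.median(c[int(v)-1:int(v)+2,int(u)-1:int(u)+2].reshape(-1,3),0);print(P.round(),'tool',R0.inv().apply(P-p0).round(1))
im,d=eyes.camera('top');c=cloud('top',d);T=R0.inv().apply((c-p0).reshape(-1,3))
m=(abs(T[:,0])<14)&(abs(T[:,2]+25)<50)&(abs(T[:,1])<75)&(abs(T[:,1])>38)&(c.reshape(-1,3)[:,2]>25);print(m.sum(),T[m][T[m][:,2].argsort()[::-1][:40:4]].round(0).tolist())
```

```text
[478. 199.  73.] tool [ -5.5  51.7 -45.7]
[440. 114.  85.] tool [  9.5 -41.  -47.6]
[483. 199.  96.] tool [  7.6  52.5 -65.6]
[453. 108. 102.] tool [ 11.1 -42.9 -69.6]
0 []
```

Run:
```python
from kin import *
p0,R0,q0=now();im,d=eyes.camera('side');c=cloud('side',d).reshape(-1,3);T=R0.inv().apply(c-p0)
for lo_,hi_ in((40,62),(-62,-38)):
    m=(abs(T[:,0])<16)&(T[:,1]>lo_)&(T[:,1]<hi_)&(T[:,2]>-150)&(T[:,2]<20)&(c[:,2]>30)
    print(m.sum(),np.histogram(T[m][:,2],np.arange(-150,21,10)))
    m&=T[:,2]>-60;print(T[m][::max(1,m.sum()//15)].round().tolist())
print(p0,ctrl.sense()['position'],ctrl.sense()['gripper_width'],FK(q0)[0])
```

```text
398 (array([31, 48, 12,  3, 45, 65, 41, 44, 44, 46, 19,  0,  0,  0,  0,  0,  0]), array([-150, -140, -130, -120, -110, -100,  -90,  -80,  -70,  -60,  -50,
        -40,  -30,  -20,  -10,    0,   10,   20]))
[[11.0, 47.0, -60.0], [11.0, 50.0, -59.0], [-4.0, 57.0, -59.0], [8.0, 52.0, -57.0], [11.0, 45.0, -54.0], [6.0, 56.0, -57.0], [10.0, 49.0, -54.0], [1.0, 59.0, -56.0], [6.0, 53.0, -53.0], [11.0, 47.0, -51.0], [6.0, 57.0, -54.0], [11.0, 52.0, -51.0], [-7.0, 56.0, -49.0], [1.0, 51.0, -47.0], [9.0, 46.0, -45.0], [9.0, 51.0, -46.0], [9.0, 52.0, -44.0]]
438 (array([42, 51, 35, 29, 24, 56, 46, 46, 45, 43, 21,  0,  0,  0,  0,  0,  0]), array([-150, -140, -130, -120, -110, -100,  -90,  -80,  -70,  -60,  -50,
        -40,  -30,  -20,  -10,    0,   10,   20]))
[[6.0, -52.0, -59.0], [-6.0, -41.0, -60.0], [9.0, -51.0, -55.0], [7.0, -40.0, -58.0], [10.0, -47.0, -55.0], [-3.0, -39.0, -56.0], [11.0, -41.0, -56.0], [9.0, -51.0, -50.0], [5.0, -41.0, -53.0], [12.0, -47.0, -50.0], [4.0, -41.0, -51.0], [10.0, -46.0, -48.0], [3.0, -40.0, -49.0], [11.0, -45.0, -47.0], [5.0, -41.0, -46.0], [-5.0, -40.0, -44.0]]
[427.6596824  161.56509862  45.86101445] [427.86304938 161.55758532  46.04375069] 84.79782011651959 [427.78550198 161.56625142  45.89303434]
```

The fingertips, at crop (155,270) and (345,155), end well behind the board. The depth puts the open tips 43 mm short of the reported TCP, while sideways they are right. I'll use the measured tip offset: −43 mm open, so about −35 mm at 60 mm opening.

```bash
sed -i 's/z\*(ext+5)/z*(ext+35)/g' kin.py
python3 - <<'E'
from kin import *
p,Rm=pick(np.radians(25),2,2,1)
p0,R0,q0=now()
plan(p0,R0,q0,[(p,Rm,6)])
E
```

```text
6 x t [0.0001, 0.0, 0.0054] dr [-0.0, -0.0, 0.0] |t| 5.4 deg 0.0
   end [405.7 168.9  23.6] q [0.03 0.82 0.11 1.61 0.24 0.25] maxstep [0.002 0.003 0.016 0.014 0.001 0.002] frac [0.01 0.01 0.06 0.05 0.01 0.01] wrist [[380.0, 10.0, 585.0], [726.0, 18.0, 359.0], [627.0, 96.0, 257.0]]
```

Emit:
{"name": "drive_tool", "arguments": {
  "increments": [
    {"translation": [0, 0, 0.0055], "dr": [0, 0, 0], "claw": 0.085},
    {"translation": [0, 0, 0.0055], "dr": [0, 0, 0], "claw": 0.085},
    {"translation": [0, 0, 0.0055], "dr": [0, 0, 0], "claw": 0.085},
    {"translation": [0, 0, 0.0055], "dr": [0, 0, 0], "claw": 0.085},
    {"translation": [0, 0, 0.0055], "dr": [0, 0, 0], "claw": 0.085},
    {"translation": [0, 0, 0.0055], "dr": [0, 0, 0], "claw": 0.085},
    {"translation": [0, 0, 0], "dr": [0, 0, 0], "claw": 0.085},
    {"translation": [0, 0, 0], "dr": [0, 0, 0], "claw": 0.085}
  ]
}}

```text
time: 6.02
position: [405.0, 168.9, 22.3]
tcp_rot: [-0.379, 0.146, 0.912, 0.061]
ft_force: [-0.2, 0.9, 0.9]
gripper_width: 85.2
finger_force: 0.0
```

Run:
```python
from kin import *
p,Rm=pick(np.radians(25),2,2,1)
p0,R0,q0=now();s=ctrl.sense();print(s['ft_force'],'in tool',R0.inv().apply(p-p0))
im,d=eyes.camera('side')
cv2.imwrite('pics/c.png',cv2.resize(im[200:310,205:325],None,fx=5,fy=5))
```

```text
[-0.23297813  0.8505178   0.9082418 ] in tool [ 0.47641276  0.29694812 -1.51357257]
```

View pics/c.png

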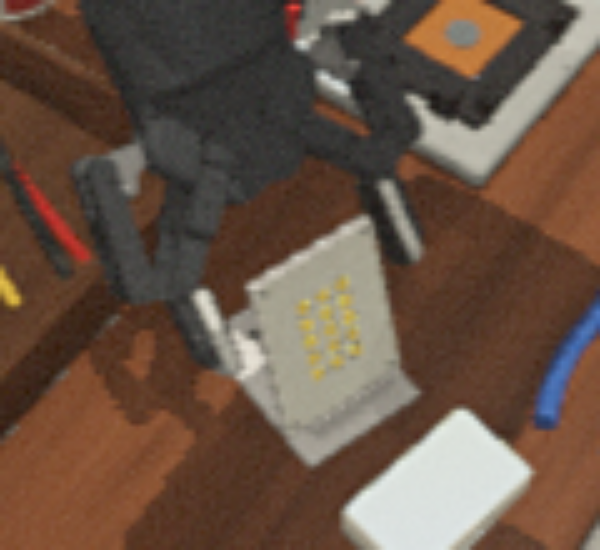

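The tips now sit beside the board's side edges at mid-height, at about (225,370) and (412,260). Next I close the gripper.

Emit:
{"name": "drive_tool", "arguments": {
  "increments": [
    {"translation": [0, 0, 0], "dr": [0, 0, 0], "claw": 0.055},
    {"translation": [0, 0, 0], "dr": [0, 0, 0], "claw": 0.055},
    {"translation": [0, 0, 0], "dr": [0, 0, 0], "claw": 0.055},
    {"translation": [0, 0, 0], "dr": [0, 0, 0], "claw": 0.055},
    {"translation": [0, 0, 0], "dr": [0, 0, 0], "claw": 0.05},
    {"translation": [0, 0, 0], "dr": [0, 0, 0], "claw": 0.05}
  ],
  "force": 35
}}

```text
time: 6.57
position: [405.9, 168.8, 22.7]
tcp_rot: [-0.378, 0.146, 0.912, 0.061]
ft_force: [1.5, -0.3, 3.8]
gripper_width: 59.1
finger_force: 37.7
```

Run:
```python
from kin import *
p0,R0,q0=now();print(p0,ctrl.sense()['gripper_width'],ctrl.sense()['finger_force'])
A=plan(p0,R0,q0,[(p0+60*xb+0*k,R0,6)])
print('xb',xb)
# place hover: board tilt b: tool beta
for be in (50,54):
  for al in(25,):
    # tool at beta from vertical, body on +y side
    b=np.radians(be);z=-np.sin(b)*ty-np.cos(b)*k;Rn=rot(z,tx)
    print(be,'IK',[x.round(2).tolist() for x in IK(NC+60*k+35*z,Rn,A[2],0)])
    H=NC+95*k+38*z
    plan(*A,[(np.array([420,120,200.]),A[1]*R.from_rotvec(.45*(A[1].inv()*Rn).as_rotvec()),12),(H,Rn,16)])
```

```text
[405.91113163 168.7936348   22.67978663] 59.08898104836767 37.650741934776306
6 x t [0.0042, 0.0, -0.0091] dr [0.0, 0.0, 0.0] |t| 10.0 deg 0.0
   end [425.7 162.2  79.1] q [0.01 0.8  0.22 1.74 0.23 0.24] maxstep [0.002 0.005 0.02  0.023 0.001 0.001] frac [0.01 0.02 0.08 0.09 0.   0.01] wrist [[373.0, 5.0, 593.0], [745.0, 11.0, 414.0], [647.0, 89.0, 312.0]]
xb [ 0.32472264 -0.10739174  0.93969262]
50 IK [[0.22, 0.5, -0.38, 0.97, -0.84, 1.94]]
12 x t [0.0031, -0.0053, -0.0092] dr [0.002, -0.053, 0.053] |t| 11.1 deg 4.3
   end [419.4 119.6 200.2] q [ 0.17  0.3  -0.03  1.52 -0.1   1.07] maxstep [0.03  0.05  0.029 0.031 0.038 0.08 ] frac [0.14 0.23 0.11 0.12 0.15 0.3 ] wrist [[149.0, 25.0, 729.0], [550.0, 93.0, 652.0], [500.0, 166.0, 517.0]]
16 x t [-0.0089, 0.0017, 0.0113] dr [0.003, -0.048, 0.049] |t| 14.5 deg 3.93
   end [476.  -66.5  91.8] q [ 0.21  0.46 -0.35  1.05 -0.83  1.94] maxstep [0.012 0.022 0.035 0.047 0.048 0.059] frac [0.06 0.1  0.13 0.18 0.18 0.22] wrist [[227.0, 48.0, 697.0], [542.0, 116.0, 439.0], [486.0, 186.0, 304.0]]
54 IK [[0.24, 0.55, -0.36, 1.02, -0.89, 2.01]]
12 x t [0.003, -0.0054, -0.0092] dr [0.004, -0.055, 0.054] |t| 11.1 deg 4.42
   end [419.2 119.9 200.3] q [ 0.19  0.3  -0.02  1.52 -0.13  1.1 ] maxstep [0.032 0.05  0.03  0.033 0.041 0.083] frac [0.15 0.24 0.11 0.12 0.16 0.32] wrist [[151.0, 29.0, 728.0], [550.0, 106.0, 651.0], [498.0, 177.0, 516.0]]
16 x t [-0.0085, 0.0018, 0.0116] dr [0.004, -0.05, 0.049] |t| 14.5 deg 4.02
   end [476.1 -67.5  95.2] q [ 0.24  0.5  -0.33  1.09 -0.89  2.01] maxstep [0.014 0.026 0.036 0.047 0.049 0.063] frac [0.06 0.12 0.14 0.18 0.19 0.24] wrist [[243.0, 58.0, 687.0], [551.0, 132.0, 421.0], [485.0, 199.0, 290.0]]
```

Emit:
{"name": "drive_tool", "arguments": {
  "increments": [
    {"translation": [0.0042, 0, -0.0091], "dr": [0, 0, 0], "claw": 0.05},
    {"translation": [0.0042, 0, -0.0091], "dr": [0, 0, 0], "claw": 0.05},
    {"translation": [0.0042, 0, -0.0091], "dr": [0, 0, 0], "claw": 0.05},
    {"translation": [0.0042, 0, -0.0091], "dr": [0, 0, 0], "claw": 0.05},
    {"translation": [0.0042, 0, -0.0091], "dr": [0, 0, 0], "claw": 0.05},
    {"translation": [0.0042, 0, -0.0091], "dr": [0, 0, 0], "claw": 0.05},
    {"translation": [0, 0, 0], "dr": [0, 0, 0], "claw": 0.05}
  ]
}}

```text
time: 7.15
position: [426.8, 162.1, 80.7]
tcp_rot: [-0.377, 0.146, 0.913, 0.061]
ft_force: [0.2, 0.8, -0.7]
gripper_width: 59.3
finger_force: 37.8
```

Emit:
{"name": "drive_tool", "arguments": {
  "increments": [
    {"translation": [0.003, -0.0054, -0.0092], "dr": [0.004, -0.055, 0.054], "claw": 0.05},
    {"translation": [0.003, -0.0054, -0.0092], "dr": [0.004, -0.055, 0.054], "claw": 0.05},
    {"translation": [0.003, -0.0054, -0.0092], "dr": [0.004, -0.055, 0.054], "claw": 0.05},
    {"translation": [0.003, -0.0054, -0.0092], "dr": [0.004, -0.055, 0.054], "claw": 0.05},
    {"translation": [0.003, -0.0054, -0.0092], "dr": [0.004, -0.055, 0.054], "claw": 0.05},
    {"translation": [0.003, -0.0054, -0.0092], "dr": [0.004, -0.055, 0.054], "claw": 0.05},
    {"translation": [0.003, -0.0054, -0.0092], "dr": [0.004, -0.055, 0.054], "claw": 0.05},
    {"translation": [0.003, -0.0054, -0.0092], "dr": [0.004, -0.055, 0.054], "claw": 0.05},
    {"translation": [0.003, -0.0054, -0.0092], "dr": [0.004, -0.055, 0.054], "claw": 0.05},
    {"translation": [0.003, -0.0054, -0.0092], "dr": [0.004, -0.055, 0.054], "claw": 0.05},
    {"translation": [0.003, -0.0054, -0.0092], "dr": [0.004, -0.055, 0.054], "claw": 0.05},
    {"translation": [0.003, -0.0054, -0.0092], "dr": [0.004, -0.055, 0.054], "claw": 0.05}
  ]
}}

```text
time: 8.15
position: [418.7, 119.7, 200.8]
tcp_rot: [-0.069, 0.427, 0.892, -0.132]
ft_force: [-0.1, -0.4, 0.1]
gripper_width: 59.0
finger_force: 37.8
```

Emit:
{"name": "drive_tool", "arguments": {
  "increments": [
    {"translation": [-0.0085, 0.0018, 0.0116], "dr": [0.004, -0.05, 0.049], "claw": 0.05},
    {"translation": [-0.0085, 0.0018, 0.0116], "dr": [0.004, -0.05, 0.049], "claw": 0.05},
    {"translation": [-0.0085, 0.0018, 0.0116], "dr": [0.004, -0.05, 0.049], "claw": 0.05},
    {"translation": [-0.0085, 0.0018, 0.0116], "dr": [0.004, -0.05, 0.049], "claw": 0.05},
    {"translation": [-0.0085, 0.0018, 0.0116], "dr": [0.004, -0.05, 0.049], "claw": 0.05},
    {"translation": [-0.0085, 0.0018, 0.0116], "dr": [0.004, -0.05, 0.049], "claw": 0.05},
    {"translation": [-0.0085, 0.0018, 0.0116], "dr": [0.004, -0.05, 0.049], "claw": 0.05},
    {"translation": [-0.0085, 0.0018, 0.0116], "dr": [0.004, -0.05, 0.049], "claw": 0.05},
    {"translation": [-0.0085, 0.0018, 0.0116], "dr": [0.004, -0.05, 0.049], "claw": 0.05},
    {"translation": [-0.0085, 0.0018, 0.0116], "dr": [0.004, -0.05, 0.049], "claw": 0.05},
    {"translation": [-0.0085, 0.0018, 0.0116], "dr": [0.004, -0.05, 0.049], "claw": 0.05},
    {"translation": [-0.0085, 0.0018, 0.0116], "dr": [0.004, -0.05, 0.049], "claw": 0.05},
    {"translation": [-0.0085, 0.0018, 0.0116], "dr": [0.004, -0.05, 0.049], "claw": 0.05},
    {"translation": [-0.0085, 0.0018, 0.0116], "dr": [0.004, -0.05, 0.049], "claw": 0.05},
    {"translation": [-0.0085, 0.0018, 0.0116], "dr": [0.004, -0.05, 0.049], "claw": 0.05},
    {"translation": [-0.0085, 0.0018, 0.0116], "dr": [0.004, -0.05, 0.049], "claw": 0.05},
    {"translation": [0, 0, 0], "dr": [0, 0, 0], "claw": 0.05},
    {"translation": [0, 0, 0], "dr": [0, 0, 0], "claw": 0.05}
  ]
}}

```text
time: 9.65
position: [475.2, -67.4, 94.0]
tcp_rot: [0.313, 0.64, 0.621, -0.327]
ft_force: [-0.6, 0.6, -1.0]
gripper_width: 58.9
finger_force: 37.7
```

Run:
```python
from kin import *
p0,R0,q0=now();print(p0,R0.as_matrix()[:,2],ctrl.sense()['gripper_width'])
o=[]
for n in('top','side'):
    im,d=eyes.camera(n);np.save(n+'2p.npy',im);np.save(n+'2d.npy',d);o.append(im[110:290,200:380])
cv2.imwrite('pics/d.png',cv2.resize(np.hstack(o),None,fx=2.2,fy=2.2))
```

```text
[475.16706686 -67.42260123  94.00139756] [-0.02977657 -0.80696944 -0.58984208] 58.933080153176846
```

View pics/d.png

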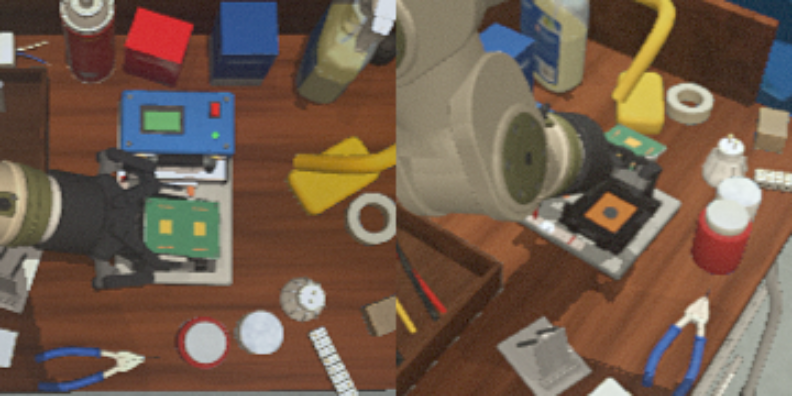

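The board is held green side up over the nest: top view (185,228) in the left panel, side view (635,140) in the right. Now I measure its tilt and centre relative to the tool.

```bash
cat > bd.py <<'E'
from kin import *
def board(im,d,p0,R0,zr,box=(250,180,345,250)):
    c=cloud('top',d);h=cv2.cvtColor(im,cv2.COLOR_BGR2HSV)
    m=(h[...,0]>60)&(h[...,0]<95)&(h[...,1]>60)&(c[...,2]>zr[0])&(c[...,2]<zr[1])
    w=np.zeros_like(m);w[box[1]:box[3],box[0]:box[2]]=1;m&=w
    m=cv2.morphologyEx(m.astype(np.uint8),cv2.MORPH_CLOSE,np.ones((5,5)))>0
    q=c[m];a=q
    for _ in range(5):
        mm=a.mean(0);V=np.linalg.svd(a-mm,full_matrices=False)[2][2];a=q[abs((q-mm)@V)<3]
    V*=np.sign(V[2])
    r=cv2.minAreaRect(np.c_[a@tx,a@ty].astype(np.float32))
    return a,mm,V,r
E
python3 - <<'E'
from bd import *
p0,R0,q0=now()
a,mm,V,r=board(np.load('top2p.npy'),np.load('top2d.npy'),p0,R0,(60,200))
print(len(a),V,'tilt about x (y-slope)',np.degrees(np.arctan2(V@ty,V[2])),'x-slope',np.degrees(np.arctan2(V@tx,V[2])),r)
# axes in board plane
e=ty-V*(V@ty);e/=np.linalg.norm(e);f=np.cross(e,V)
s=a@e;t=a@f;print('along len',np.percentile(s,[.5,99.5]),'wid',np.percentile(t,[.5,99.5]))
far=np.percentile(s,.5)-.7;tc=np.percentile(t,[.5,99.5]).mean()
B=e*(far+40)+f*tc+V*(mm@V-2.5);print('board centre',B,'in tool',R0.inv().apply(B-p0),'tool axes in tester',R0.as_matrix().T@tx,R0.as_matrix().T@ty)
# refine nest: guides' dark tops/heights from initial top image
c=cloud('top',np.load('topd.npy'));Z=c[...,2];X=(c-NC)@tx;Y=(c-NC)@ty
m=(abs(X)<48)&(abs(Y)<58)&(Z>28)&(Z<42)&(X<44)
k_,l,st,ce=cv2.connectedComponentsWithStats(m.astype(np.uint8))
for i in range(1,k_):
    if st[i,4]>3:print(st[i,4],'x',X[l==i].mean().round(1),'y',Y[l==i].mean().round(1),Z[l==i].max().round())
E
```

```text
706 [ 0.02332934 -0.19593388  0.98033956] tilt about x (y-slope) -11.258651055066005 x-slope 1.7020957596162347 ((475.50286865234375, -24.569091796875), (58.54208755493164, 74.5777587890625), 0.026841243728995323)
along len [-36.28418122  39.61756967] wid [443.04544698 500.88808244]
board centre [474.74770949 -37.00447588 116.48428621] in tool [  0.40364251  -2.26446621 -36.83679228] tool axes in tester [ 1.49420653e-04  9.99992987e-01 -3.74219325e-03] [ 0.59020318 -0.00310909 -0.80724875]
20 x 37.7 y 34.5 37.0
17 x 37.0 y -30.2 38.0
18 x 19.5 y 46.8 38.0
23 x 19.7 y -47.3 38.0
23 x -17.9 y 47.1 37.0
23 x -18.2 y -47.1 40.0
19 x -35.4 y 35.8 38.0
19 x -36.0 y -29.0 37.0
```

Run:
```python
from kin import *
p0,R0,q0=now()
plan(p0,R0,q0,[(p0+2.7*tx+0.3*ty-74*k,R0,10)])
```

```text
10 x t [0.006, 0.0003, 0.0043] dr [0.0, 0.0, 0.0] |t| 7.4 deg 0.0
   end [478.9 -66.4  21.2] q [ 0.24  0.61 -0.38  0.94 -0.89  2.01] maxstep [0.    0.011 0.006 0.016 0.    0.   ] frac [0.   0.05 0.02 0.06 0.   0.  ] wrist [[288.0, 69.0, 658.0], [554.0, 133.0, 348.0], [488.0, 200.0, 216.0]]
```

Emit:
{"name": "drive_tool", "arguments": {
  "increments": [
    {"translation": [0.006, 0.0003, 0.0043], "dr": [0, 0, 0], "claw": 0.05},
    {"translation": [0.006, 0.0003, 0.0043], "dr": [0, 0, 0], "claw": 0.05},
    {"translation": [0.006, 0.0003, 0.0043], "dr": [0, 0, 0], "claw": 0.05},
    {"translation": [0.006, 0.0003, 0.0043], "dr": [0, 0, 0], "claw": 0.05},
    {"translation": [0.006, 0.0003, 0.0043], "dr": [0, 0, 0], "claw": 0.05},
    {"translation": [0.006, 0.0003, 0.0043], "dr": [0, 0, 0], "claw": 0.05},
    {"translation": [0.006, 0.0003, 0.0043], "dr": [0, 0, 0], "claw": 0.05},
    {"translation": [0.006, 0.0003, 0.0043], "dr": [0, 0, 0], "claw": 0.05},
    {"translation": [0.006, 0.0003, 0.0043], "dr": [0, 0, 0], "claw": 0.05},
    {"translation": [0.006, 0.0003, 0.0043], "dr": [0, 0, 0], "claw": 0.05},
    {"translation": [0, 0, 0], "dr": [0, 0, 0], "claw": 0.05},
    {"translation": [0, 0, 0], "dr": [0, 0, 0], "claw": 0.05}
  ]
}}

```text
time: 10.75
position: [478.5, -67.1, 20.6]
tcp_rot: [0.314, 0.64, 0.62, -0.327]
ft_force: [0.0, 0.5, -0.7]
gripper_width: 59.2
finger_force: 37.7
```

```bash
cat > m.py <<'E'
from bd import *
import sys
p0,R0,q0=now();s=ctrl.sense();print(p0,s['ft_force'],s['gripper_width'],s['time'])
im,d=eyes.camera('top')
a,mm,V,r=board(im,d,p0,R0,(15,80))
e=ty-V*(V@ty);e/=np.linalg.norm(e);f=np.cross(e,V)
s=a@e;t=a@f;print(len(a),'yslope',np.degrees(np.arctan2(V@ty,V[2])),'xslope',np.degrees(np.arctan2(V@tx,V[2])),r,'wid',np.ptp(np.percentile(t,[.5,99.5])),'len',np.ptp(np.percentile(s,[.5,99.5])))
B=e*(np.percentile(s,.5)+39.3)+f*np.percentile(t,[.5,99.5]).mean()+V*(mm@V-2.5)
D=B-NC-.8*tx;print('board centre rel nest (tester axes)',D@tx,D@ty,D[2],' in tool',R0.inv().apply(B-p0))
im2,_=eyes.camera('side')
o=np.hstack([cv2.resize(im[170:260,235:345],None,fx=3.6,fy=3.6),cv2.resize(im2[150:240,240:350],None,fx=3.6,fy=3.6)])
cv2.imwrite(f'pics/{sys.argv[1]}.png',o)
E
python3 m.py e
```

```text
[478.4746363  -67.07734111  20.58738536] [ 0.01328007  0.54113691 -0.73203012] 59.18805818672441 10.75
49 yslope -39.75042931910882 xslope 76.82893161775247 ((478.9783020019531, -25.2877197265625), (80.51313018798828, 6.729004383087158), 82.84169006347656) wid 31.265128397155912 len 81.50743964120613
board centre rel nest (tester axes) -0.7354000215886827 -3.699696335880462 14.671503484809662  in tool [  2.49421499  -2.44325859 -30.73406966]
```

View pics/e.png

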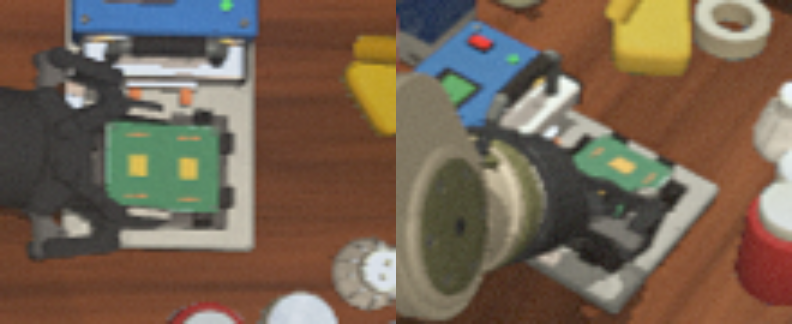

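The board sits over the nest pocket, at left panel (163,165), with its far end between the right guides at (225,165). The fit picked up outliers, so I'll tighten the box and initialise it robustly.

```bash
sed -i "s/(15,80))/(25,60),(262,201,300,231))/" m.py; python3 m.py e2
```

```text
[478.89695474 -66.96342338  21.18254979] [ 0.33017802  0.13112928 -0.35073452] 59.08910558885643 10.85
584 yslope -11.242611137861942 xslope 1.8472194860186952 ((478.8721923828125, -23.37442398071289), (75.63375854492188, 59.1248893737793), 89.98737335205078) wid 58.43947928509152 len 77.18204107908318
board centre rel nest (tester axes) 0.15564927789599112 0.51066114888364 21.44401345362556  in tool [ -0.0855866   -1.97489805 -37.675626  ]
```

Emit:
{"name": "drive_tool", "arguments": {
  "increments": [
    {"translation": [0.0018, 0, 0.0016], "dr": [0, 0, 0], "claw": 0.05},
    {"translation": [0.0018, 0, 0.0016], "dr": [0, 0, 0], "claw": 0.05},
    {"translation": [0.0018, 0, 0.0016], "dr": [0, 0, 0], "claw": 0.05},
    {"translation": [0.0018, 0, 0.0016], "dr": [0, 0, 0], "claw": 0.05},
    {"translation": [0, 0, 0], "dr": [0, 0, 0], "claw": 0.05},
    {"translation": [0, 0, 0], "dr": [0, 0, 0], "claw": 0.05}
  ]
}}

```text
time: 11.45
position: [477.2, -68.1, 10.8]
tcp_rot: [0.314, 0.64, 0.62, -0.327]
ft_force: [-4.8, 0.8, 0.0]
gripper_width: 59.0
finger_force: 41.2
```

```bash
python3 m.py e3
```

```text
[477.17963542 -68.05798578  10.83239556] [-4.77632283  0.75387418  0.0075216 ] 59.043124892582654 11.45
552 yslope -11.579921179137092 xslope 2.91332232074496 ((477.460693359375, -25.242145538330078), (59.19781494140625, 74.11575317382812), 0.046732671558856964) wid 57.556026550907745 len 75.59473868998228
board centre rel nest (tester axes) -1.3552302497585005 -0.636853542355978 11.20222369754125  in tool [ -0.16088149  -1.88627383 -37.73404131]
```

Emit:
{"name": "drive_tool", "arguments": {
  "increments": [
    {"translation": [0, -0.001, 0], "dr": [0, 0, 0], "claw": 0.05},
    {"translation": [0, -0.001, 0], "dr": [0, 0, 0], "claw": 0.05},
    {"translation": [0, 0, 0], "dr": [0, 0, 0], "claw": 0.05},
    {"translation": [0, 0, 0], "dr": [0, 0, 0], "claw": 0.05}
  ]
}}

```text
time: 11.88
position: [477.2, -67.8, 11.5]
tcp_rot: [0.315, 0.641, 0.62, -0.326]
ft_force: [0.1, -0.7, -2.6]
gripper_width: 58.8
finger_force: 41.0
```

```bash
python3 m.py e4
```

```text
[477.23197605 -67.83627724  11.52016257] [ 0.05646176 -0.66773664 -2.56005869] 58.75396335185765 11.8833
577 yslope -10.860686775644682 xslope -0.7395154650828599 ((477.5489196777344, -26.15755844116211), (79.18700408935547, 58.17961502075195), 87.96544647216797) wid 58.49030916121518 len 75.73032925565956
board centre rel nest (tester axes) -1.4488422505007432 -0.5842129538841958 11.70788233818638  in tool [ -0.1218213   -1.92549384 -37.4932882 ]
```

View pics/e4.png

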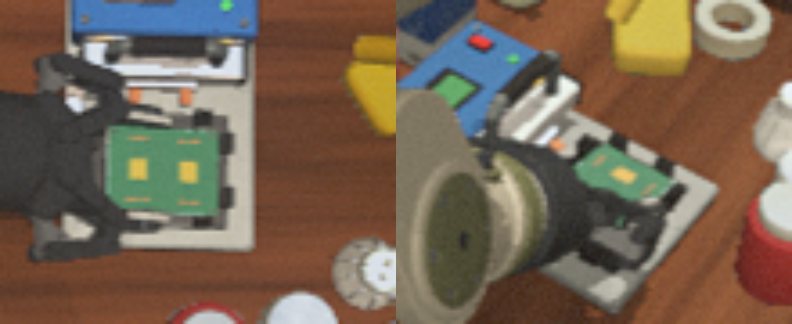

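The far end is in the pocket beside the right guides at (222,170), square to the nest, and the side force is gone. I'll release it.

Emit:
{"name": "drive_tool", "arguments": {
  "increments": [
    {"translation": [0, 0, 0], "dr": [0, 0, 0], "claw": 0.062},
    {"translation": [0, 0, 0], "dr": [0, 0, 0], "claw": 0.066},
    {"translation": [0, 0, 0], "dr": [0, 0, 0], "claw": 0.07},
    {"translation": [0, 0, 0], "dr": [0, 0, 0], "claw": 0.072},
    {"translation": [0, 0, 0], "dr": [0, 0, 0], "claw": 0.072},
    {"translation": [0, 0, 0], "dr": [0, 0, 0], "claw": 0.072}
  ]
}}

```text
time: 12.48
position: [471.1, -68.4, 10.5]
tcp_rot: [0.311, 0.639, 0.622, -0.33]
ft_force: [-16.0, 2.0, 2.8]
gripper_width: 72.0
finger_force: 0.0
```

```bash
sed -i 's/(25,60),/(18,60),/' m.py; python3 m.py e5
```

```text
[471.079721   -68.43944655  10.5165356 ] [-16.03662977   2.01549352   2.76062462] 72.04509329447752 12.4833
588 yslope 0.1591270786091631 xslope 7.809829028488111 ((477.7094421386719, -24.51886749267578), (56.99320983886719, 76.51190185546875), 1.2262752056121826) wid 58.00482935322162 len 75.48809249599462
board centre rel nest (tester axes) -1.3856584336276716 0.28755909279852837 6.6161426082964  in tool [  4.09508214   4.03129907 -36.48046528]
```

View pics/e5.png

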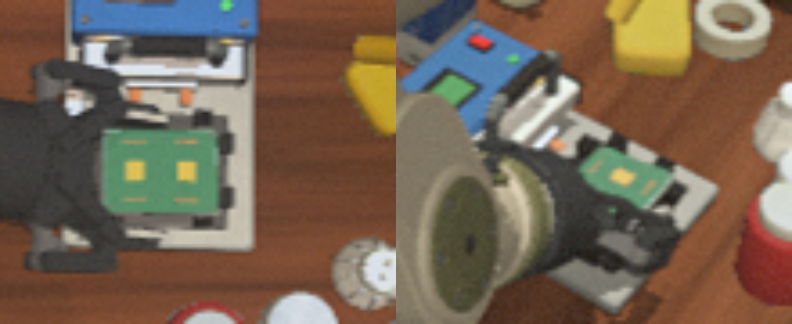

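Opening pushed the rear knuckle against the slide bridge at (95,75), with −16 N in x and the arm deflected, and this shoved the board toward the front guides. I'll ease the opening to 66 mm and withdraw along the tool axis.

Emit:
{"name": "drive_tool", "arguments": {
  "increments": [
    {"translation": [0, 0, 0], "dr": [0, 0, 0], "claw": 0.067},
    {"translation": [0, 0, 0], "dr": [0, 0, 0], "claw": 0.066},
    {"translation": [0, 0, 0], "dr": [0, 0, 0], "claw": 0.066}
  ],
  "force": 20
}}

```text
time: 12.83
position: [474.0, -68.1, 10.8]
tcp_rot: [0.313, 0.64, 0.621, -0.328]
ft_force: [-7.9, -0.0, -0.4]
gripper_width: 66.0
finger_force: 0.0
```

```bash
python3 m.py e6
```

```text
[474.01672719 -68.11260795  10.8498476 ] [-7.90580548 -0.02095127 -0.40634302] 65.96885920206687 12.8333
251 yslope -1.3243629639734014 xslope 21.523174116483723 ((475.7273864746094, -26.205772399902344), (47.38513946533203, 79.35546875), 0.8316739797592163) wid 47.065896394784886 len 78.8629500892479
board centre rel nest (tester axes) -2.7095827263957806 -3.0141650610096007 6.608656091033652  in tool [  2.23828116  -0.09093678 -33.22817361]
```

Emit:
{"name": "drive_tool", "arguments": {
  "increments": [
    {"translation": [0, -0.001, -0.003], "dr": [0, 0, 0], "claw": 0.066},
    {"translation": [0, -0.001, -0.005], "dr": [0, 0, 0], "claw": 0.066},
    {"translation": [0, 0, -0.006], "dr": [0, 0, 0], "claw": 0.066},
    {"translation": [0, 0, -0.006], "dr": [0, 0, 0], "claw": 0.066}
  ]
}}

```text
time: 13.27
position: [476.2, -50.9, 23.9]
tcp_rot: [0.315, 0.641, 0.62, -0.326]
ft_force: [0.6, 0.9, -0.6]
gripper_width: 66.1
finger_force: 0.0
```

```bash
python3 m.py e7
python3 - <<'E'
from bd import *
# height map around board in nest frame
im,d=eyes.camera('top');c=cloud('top',d);X=(c-NC)@tx-.8;Y=(c-NC)@ty;Z=c[...,2]-22
for x in range(-36,40,6):
    print(x,[int(np.median(Z[(abs(X-x)<3)&(abs(Y-y)<3)])) if ((abs(X-x)<3)&(abs(Y-y)<3)).any() else -1 for y in range(-48,54,6)])
E
```

```text
[476.24638004 -50.92612618  23.94507575] [ 0.60715077  0.94547064 -0.61268185] 66.13552559721136 13.2667
338 yslope -0.5030644832631175 xslope 18.183391186664256 ((477.9945068359375, -26.069202423095703), (57.384437561035156, 79.87886810302734), 1.5585987567901611) wid 56.82396693102237 len 78.79969326290754
board centre rel nest (tester axes) -2.1463025191486853 -3.038348803837385 6.730123515221749  in tool [  2.556877    -1.04406821 -11.62663523]
-36 [-3, 0, 8, 12, 8, 1, 2, 2, 0, 0, 32, 38, 41, 48, 51, 53, 61]
-30 [0, 2, 12, 12, 10, 12, 12, 12, 11, 12, 13, 12, 13, 14, 13, 1, 1]
-24 [12, 1, 10, 12, 13, 12, 12, 12, 12, 12, 12, 11, 11, 11, 13, 1, 10]
-18 [13, 6, 11, 11, 11, 9, 10, 11, 10, 10, 11, 10, 11, 11, 11, 4, 13]
-12 [11, 0, 10, 9, 11, 10, 10, 9, 10, 10, 9, 10, 10, 9, 11, 3, 12]
-6 [-1, 0, 9, 10, 9, 10, 9, 10, 9, 9, 10, 9, 9, 9, 11, -1, -4]
0 [-2, 0, 9, 8, 8, 8, 8, 9, 9, 8, 9, 8, 9, 10, 9, 0, -5]
6 [-1, 1, 8, 7, 9, 6, 9, 9, 8, 8, 11, 8, 8, 7, 7, 0, -3]
12 [5, 0, 8, 8, 7, 7, 7, 7, 6, 6, 6, 8, 9, 7, 7, 1, 4]
18 [13, 7, 7, 7, 5, 7, 6, 6, 6, 8, 6, 7, 5, 8, 7, 7, 12]
24 [13, 3, 6, 6, 4, 5, 6, 5, 4, 6, 6, 5, 5, 5, 4, 4, 13]
30 [-1, 0, 0, 0, 4, 2, 4, 1, 1, 1, 0, 30, 3, 27, 34, 0, 42]
36 [-1, 0, 1, 9, 4, 0, 0, 0, 0, 0, 35, 37, 42, 48, 52, 52, 60]
```

The height map shows the board fully inside the nest in y, but its front edge is resting on the front guides' slope (12 mm against 5 mm at the rear). I'll withdraw, turn the closed fingers vertical, and press the front edge down.

Run:
```python
from kin import *
p0,R0,q0=now();NC=NC+.8*tx
Rv=rot(-k,tx);p1=p0-60*R0.as_matrix()[:,2]
plan(p0,R0,q0,[(p1,R0,6),(NC-23*tx+8*ty+(50-30)*k,Rv,14)])
```

```text
6 x t [0.0, 0.0, -0.01] dr [0.0, 0.0, 0.0] |t| 10.0 deg 0.0
   end [478.   -2.3  59.1] q [ 0.35  0.63 -0.24  1.18 -0.85  2.17] maxstep [0.015 0.002 0.02  0.034 0.006 0.021] frac [0.07 0.01 0.08 0.13 0.02 0.08] wrist [[285.0, 105.0, 653.0], [574.0, 211.0, 378.0], [487.0, 264.0, 254.0]]
14 x t [-0.0011, -0.0016, 0.0021] dr [-0.0, 0.067, -0.0] |t| 2.9 deg 3.84
   end [454.8 -28.3  41.5] q [-0.24  0.2  -0.52  0.85 -0.    1.37] maxstep [0.052 0.056 0.039 0.061 0.067 0.074] frac [0.24 0.26 0.15 0.23 0.26 0.28] wrist [[102.0, -25.0, 741.0], [436.0, -105.0, 512.0], [455.0, -28.0, 371.0]]
```

Emit:
{"name": "drive_tool", "arguments": {
  "increments": [
    {"translation": [0, 0, -0.01], "dr": [0, 0, 0], "claw": 0.066},
    {"translation": [0, 0, -0.01], "dr": [0, 0, 0], "claw": 0.066},
    {"translation": [0, 0, -0.01], "dr": [0, 0, 0], "claw": 0.066},
    {"translation": [0, 0, -0.01], "dr": [0, 0, 0], "claw": 0.06},
    {"translation": [0, 0, -0.01], "dr": [0, 0, 0], "claw": 0.04},
    {"translation": [0, 0, -0.01], "dr": [0, 0, 0], "claw": 0.02}
  ]
}}

```text
time: 13.92
position: [477.2, -2.8, 58.8]
tcp_rot: [0.315, 0.641, 0.62, -0.326]
ft_force: [-0.3, -0.7, 0.0]
gripper_width: 37.0
finger_force: 0.0
```

Emit:
{"name": "drive_tool", "arguments": {
  "increments": [
    {"translation": [-0.0011, -0.0016, 0.0021], "dr": [0, 0.067, 0], "claw": 0},
    {"translation": [-0.0011, -0.0016, 0.0021], "dr": [0, 0.067, 0], "claw": 0},
    {"translation": [-0.0011, -0.0016, 0.0021], "dr": [0, 0.067, 0], "claw": 0},
    {"translation": [-0.0011, -0.0016, 0.0021], "dr": [0, 0.067, 0], "claw": 0},
    {"translation": [-0.0011, -0.0016, 0.0021], "dr": [0, 0.067, 0], "claw": 0},
    {"translation": [-0.0011, -0.0016, 0.0021], "dr": [0, 0.067, 0], "claw": 0},
    {"translation": [-0.0011, -0.0016, 0.0021], "dr": [0, 0.067, 0], "claw": 0},
    {"translation": [-0.0011, -0.0016, 0.0021], "dr": [0, 0.067, 0], "claw": 0},
    {"translation": [-0.0011, -0.0016, 0.0021], "dr": [0, 0.067, 0], "claw": 0},
    {"translation": [-0.0011, -0.0016, 0.0021], "dr": [0, 0.067, 0], "claw": 0},
    {"translation": [-0.0011, -0.0016, 0.0021], "dr": [0, 0.067, 0], "claw": 0},
    {"translation": [-0.0011, -0.0016, 0.0021], "dr": [0, 0.067, 0], "claw": 0},
    {"translation": [-0.0011, -0.0016, 0.0021], "dr": [0, 0.067, 0], "claw": 0},
    {"translation": [-0.0011, -0.0016, 0.0021], "dr": [0, 0.067, 0], "claw": 0},
    {"translation": [0, 0, 0], "dr": [0, 0, 0], "claw": 0},
    {"translation": [0, 0, 0], "dr": [0, 0, 0], "claw": 0}
  ]
}}

```text
time: 15.25
position: [453.6, -30.3, 41.0]
tcp_rot: [0.001, 0.72, 0.694, -0.002]
ft_force: [0.5, -0.1, -0.9]
gripper_width: -0.2
finger_force: 0.0
```

```bash
cat > t.py <<'E'
from kin import *
# finger tip position from side cloud near tool axis; board heights
p0,R0,q0=now();s=ctrl.sense();print(p0,R0.as_matrix()[:,2].round(3),s['ft_force'].round(1),s['gripper_width'],s['time'])
for n in('side','top'):
    im,d=eyes.camera(n);c=cloud(n,d);T=R0.inv().apply((c-p0).reshape(-1,3))
    m=(abs(T[:,0])<16)&(abs(T[:,1])<35)&(T[:,2]>-80)&(T[:,2]<-10)&(c.reshape(-1,3)[:,2]>38);print(n,m.sum(),np.histogram(T[m][:,2],np.arange(-80,-9,5))[0],T[m].mean(0).round(1) if m.any() else '')
X=(c-NC)@tx-.8;Y=(c-NC)@ty;Z=c[...,2]-22
for x in range(-36,40,6):
    print(x,[int(np.median(Z[(abs(X-x)<3)&(abs(Y-y)<3)])) if ((abs(X-x)<3)&(abs(Y-y)<3)).any() else -1 for y in range(-48,54,6)])
E
python3 t.py
```

```text
[453.56826559 -30.26339235  41.03660442] [-0.002 -0.004 -1.   ] [ 0.5 -0.1 -0.9] -0.2312196902576513 15.25
side 189 [41 21 15 15 22 16 24 16 15  4  0  0  0  0] [ 10.5  -1.9 -59.7]
top 0 [0 0 0 0 0 0 0 0 0 0 0 0 0 0] 
-36 [-1, -1, 543, 545, 546, 544, 545, 546, 547, 547, 548, 548, 548, 547, 546, 552, 553]
-30 [-1, 522, 541, 542, 542, 534, 532, 533, 532, 532, 534, 547, 546, 546, 545, 549, 550]
-24 [-1, -1, 537, 538, 539, 532, 532, 532, 533, 533, 533, 532, 532, 532, 544, 546, 547]
-18 [-1, 524, 534, 535, 535, 531, 531, 532, 532, 532, 532, 532, 532, 532, 541, 543, 544]
-12 [-1, 521, 531, 531, 531, 528, 529, 530, 530, 530, 531, 531, 531, 532, 538, 540, 541]
-6 [-1, 526, 527, 528, 526, 524, 526, 527, 527, 528, 529, 529, 530, 530, 536, 537, 537]
0 [-1, 522, 523, 523, 520, 520, 521, 523, 523, 524, 525, 526, 527, 528, 532, 534, 534]
6 [-1, 514, 515, 516, 513, 513, 515, 517, 518, 520, 521, 522, 523, 526, 529, 530, 524]
12 [-1, 507, 510, 504, -1, 507, 509, 509, 511, 514, 515, 515, 517, 523, 525, 526, 517]
18 [-1, -1, -1, -1, -1, -1, -1, -1, -1, -1, 507, 509, 510, 517, 520, 521, 512]
24 [-1, -1, -1, -1, -1, -1, -1, -1, -1, -1, -1, -1, -1, 511, 512, 514, -1]
30 [-1, -1, -1, -1, -1, -1, -1, -1, -1, -1, -1, -1, -1, -1, -1, -1, -1]
36 [-1, -1, -1, -1, -1, -1, -1, -1, -1, -1, -1, -1, -1, -1, -1, -1, -1]
```

Emit:
{"name": "drive_tool", "arguments": {
  "increments": [
    {"translation": [0, 0, 0.006], "dr": [0, 0, 0], "claw": 0},
    {"translation": [0, 0, 0.006], "dr": [0, 0, 0], "claw": 0},
    {"translation": [0, 0, 0.006], "dr": [0, 0, 0], "claw": 0},
    {"translation": [0, 0, 0.006], "dr": [0, 0, 0], "claw": 0},
    {"translation": [0, 0, 0.006], "dr": [0, 0, 0], "claw": 0},
    {"translation": [0, 0, 0.006], "dr": [0, 0, 0], "claw": 0},
    {"translation": [0, 0, 0.002], "dr": [0, 0, 0], "claw": 0},
    {"translation": [0, 0, 0.002], "dr": [0, 0, 0], "claw": 0},
    {"translation": [0, 0, 0.002], "dr": [0, 0, 0], "claw": 0},
    {"translation": [0, 0, 0], "dr": [0, 0, 0], "claw": 0}
  ]
}}

```text
time: 16.18
position: [453.5, -29.3, -1.3]
tcp_rot: [0.0, 0.719, 0.695, -0.002]
ft_force: [-0.1, 0.0, -1.4]
gripper_width: -0.0
finger_force: 0.0
```

Emit:
{"name": "drive_tool", "arguments": {
  "increments": [
    {"translation": [0, 0, 0.001], "dr": [0, 0, 0], "claw": 0},
    {"translation": [0, 0, 0.001], "dr": [0, 0, 0], "claw": 0},
    {"translation": [0, 0, 0.001], "dr": [0, 0, 0], "claw": 0},
    {"translation": [0, 0, 0], "dr": [0, 0, 0], "claw": 0}
  ]
}}

```text
time: 16.52
position: [454.0, -29.4, -2.7]
tcp_rot: [0.001, 0.719, 0.695, -0.001]
ft_force: [-2.7, 0.3, 12.4]
gripper_width: -0.2
finger_force: 6.1
```

Emit:
{"name": "drive_tool", "arguments": {
  "increments": [
    {"translation": [0, 0, -0.003], "dr": [0, 0, 0], "claw": 0},
    {"translation": [0, 0, -0.012], "dr": [0, 0, 0], "claw": 0},
    {"translation": [0, 0, -0.03], "dr": [0, 0, 0], "claw": 0},
    {"translation": [0, 0, -0.04], "dr": [0, 0, 0], "claw": 0},
    {"translation": [0, 0, -0.04], "dr": [0, 0, 0], "claw": 0.02},
    {"translation": [0, 0, -0.01], "dr": [0, 0, 0], "claw": 0.04}
  ]
}}

```text
time: 17.02
position: [457.1, -29.6, 136.9]
tcp_rot: [0.004, 0.719, 0.695, 0.001]
ft_force: [1.4, -0.1, 0.8]
gripper_width: 23.0
finger_force: 0.0
```

```bash
cat > sd.py <<'E'
from kin import *
im,d=eyes.camera('side');c=cloud('side',d);X=(c-NC)@tx-.8;Y=(c-NC)@ty;Z=c[...,2]-22
h=cv2.cvtColor(im,cv2.COLOR_BGR2HSV)
g=(h[...,0]>55)&(h[...,0]<95)&(h[...,1]>60)&(abs(X)<45)&(abs(Y)<55)&(Z<30)&(Z>-5)
g=cv2.morphologyEx(g.astype(np.uint8),cv2.MORPH_CLOSE,np.ones((5,5)))>0
a=np.c_[X[g],Y[g],Z[g]];co=np.linalg.lstsq(np.c_[a[:,:2],np.ones(len(a))],a[:,2],rcond=None)[0]
print(g.sum(),'slopes deg',np.degrees(np.arctan(co[:2])),'z0',co[2]);print('x',np.percentile(a[:,0],[1,99]),'y',np.percentile(a[:,1],[1,99]),cv2.minAreaRect(a[:,:2].astype(np.float32)))
s=ctrl.sense();print(s['position'],s['time'])
for x in range(-36,40,6):
    print(x,[int(np.median(Z[(abs(X-x)<3)&(abs(Y-y)<3)])) if ((abs(X-x)<3)&(abs(Y-y)<3)).any() else -1 for y in range(-48,54,6)])
cv2.imwrite('pics/f.png',cv2.resize(im[130:250,215:365],None,fx=5,fy=5))
E
python3 sd.py
```

```text
548 slopes deg [-1.07059604  0.38294303] z0 4.943954491843098
x [-25.72319464  33.79498461] y [-38.74459215  37.91089415] ((4.035480499267578, -0.5079193115234375), (81.65406036376953, 61.90346145629883), 88.08426666259766)
[457.54282382 -29.70158834 136.6324737 ] 17.0667
-36 [-4, -3, -2, 4, 6, -1, -2, -3, -1, -1, -1, 170, 213, 241, 322, 351, 397]
-30 [-1, -1, 6, 9, 5, 0, 0, 0, 0, 0, 0, 162, 226, 245, 364, 352, 381]
-24 [5, 5, 4, 5, 4, 4, 4, 6, 4, 4, 5, 229, 226, 206, 406, 376, 377]
-18 [11, 9, 5, 4, 4, 4, 5, 5, 5, 4, 4, 234, 238, 405, 406, 382, 389]
-12 [11, 9, 5, 5, 4, 4, 5, 5, 160, 155, 151, 219, 236, 242, 406, 380, 429]
-6 [-1, -1, 5, 4, 5, 5, 4, 5, 179, 171, 170, 167, 217, 243, 405, 368, 446]
0 [-2, 0, 5, 3, 4, 4, 4, 4, 4, 5, 5, 173, 215, 321, 380, 387, 445]
6 [0, 0, 5, 5, 5, 6, 5, 3, 4, 6, 7, 234, 318, 369, 365, 456, 444]
12 [0, 1, 4, 5, 5, 4, 4, 4, 4, 103, 200, 238, 249, 352, 420, 459, 451]
18 [13, 7, 3, 5, 4, 4, 5, 6, 206, 201, 201, 210, 200, 5, 209, 465, 450]
24 [12, 9, 4, 4, 5, 4, 4, 5, 203, 219, 233, 218, 206, 5, 413, 458, 447]
30 [14, 7, 4, 5, 4, 4, 4, 3, 3, 4, 240, 221, 225, 5, 6, 3, 0]
36 [0, 0, 0, 7, 2, 0, 0, 0, 242, 1, 242, 238, 233, 3, 4, 2, -1]
```

The side-camera map shows the board flat in the nest: top 5 mm above the ledge, slopes about 1°. Next is the handle.

Run:
```python
from kin import *
p0,R0,q0=now();Rv=rot(-k,tx);H=np.array([549.5,-39,44.])
plan(p0,R0,q0,[(H+90*k,Rv,8),(H,Rv,10)])
```

```text
8 x t [-0.0008, 0.0115, 0.0004] dr [0.001, 0.001, -0.0] |t| 11.5 deg 0.08
   end [549.3 -39.2 133.9] q [-0.22  0.3  -0.15  1.13  0.    1.39] maxstep [0.003 0.023 0.03  0.009 0.001 0.003] frac [0.01 0.11 0.11 0.03 0.   0.01] wrist [[148.0, -33.0, 729.0], [532.0, -118.0, 604.0], [549.0, -40.0, 464.0]]
10 x t [0.0, 0.0, 0.009] dr [0.0, -0.0, -0.0] |t| 9.0 deg 0.0
   end [549.3 -38.9  43.9] q [-0.22  0.36 -0.28  0.92  0.    1.39] maxstep [0.    0.008 0.015 0.021 0.    0.   ] frac [0.   0.04 0.06 0.08 0.   0.  ] wrist [[181.0, -40.0, 717.0], [532.0, -118.0, 514.0], [549.0, -40.0, 374.0]]
```

Emit:
{"name": "drive_tool", "arguments": {
  "increments": [
    {"translation": [-0.0008, 0.0115, 0.0004], "dr": [0.001, 0.001, 0], "claw": 0.06},
    {"translation": [-0.0008, 0.0115, 0.0004], "dr": [0.001, 0.001, 0], "claw": 0.06},
    {"translation": [-0.0008, 0.0115, 0.0004], "dr": [0.001, 0.001, 0], "claw": 0.06},
    {"translation": [-0.0008, 0.0115, 0.0004], "dr": [0.001, 0.001, 0], "claw": 0.06},
    {"translation": [-0.0008, 0.0115, 0.0004], "dr": [0.001, 0.001, 0], "claw": 0.06},
    {"translation": [-0.0008, 0.0115, 0.0004], "dr": [0.001, 0.001, 0], "claw": 0.06},
    {"translation": [-0.0008, 0.0115, 0.0004], "dr": [0.001, 0.001, 0], "claw": 0.06},
    {"translation": [-0.0008, 0.0115, 0.0004], "dr": [0.001, 0.001, 0], "claw": 0.06},
    {"translation": [0, 0, 0], "dr": [0, 0, 0], "claw": 0.06},
    {"translation": [0, 0, 0], "dr": [0, 0, 0], "claw": 0.06}
  ]
}}

```text
time: 17.9
position: [545.0, -38.3, 126.1]
tcp_rot: [-0.006, 0.719, 0.695, -0.002]
ft_force: [-0.2, -0.4, -0.4]
gripper_width: 59.7
finger_force: 0.0
```

Emit:
{"name": "drive_tool", "arguments": {
  "increments": [
    {"translation": [0, 0, 0.009], "dr": [0, 0, 0], "claw": 0.06},
    {"translation": [0, 0, 0.009], "dr": [0, 0, 0], "claw": 0.06},
    {"translation": [0, 0, 0.009], "dr": [0, 0, 0], "claw": 0.06},
    {"translation": [0, 0, 0.009], "dr": [0, 0, 0], "claw": 0.06},
    {"translation": [0, 0, 0.009], "dr": [0, 0, 0], "claw": 0.06},
    {"translation": [0, 0, 0.009], "dr": [0, 0, 0], "claw": 0.06},
    {"translation": [0, 0, 0.009], "dr": [0, 0, 0], "claw": 0.06},
    {"translation": [0, 0, 0.009], "dr": [0, 0, 0], "claw": 0.06},
    {"translation": [0, 0, 0.009], "dr": [0, 0, 0], "claw": 0.06},
    {"translation": [0, 0, 0.009], "dr": [0, 0, 0], "claw": 0.06},
    {"translation": [0, 0, 0], "dr": [0, 0, 0], "claw": 0.06},
    {"translation": [0, 0, 0], "dr": [0, 0, 0], "claw": 0.06}
  ]
}}

```text
time: 18.9
position: [544.1, -37.7, 36.6]
tcp_rot: [-0.006, 0.719, 0.695, -0.002]
ft_force: [0.1, 0.1, 0.3]
gripper_width: 60.2
finger_force: 0.0
```

```bash
sed -i 's/^for x in range.*/if 0:/' sd.py; python3 sd.py
```

```text
547 slopes deg [-1.2603041   0.37378306] z0 4.928266091021982
x [-25.98035169  34.18906533] y [-38.64802048  38.0721802 ] ((4.259344100952148, -0.45571136474609375), (79.57557678222656, 62.37495422363281), 88.66999053955078)
[544.64552026 -37.83470899  37.21022975] 18.95
```

View pics/f.png

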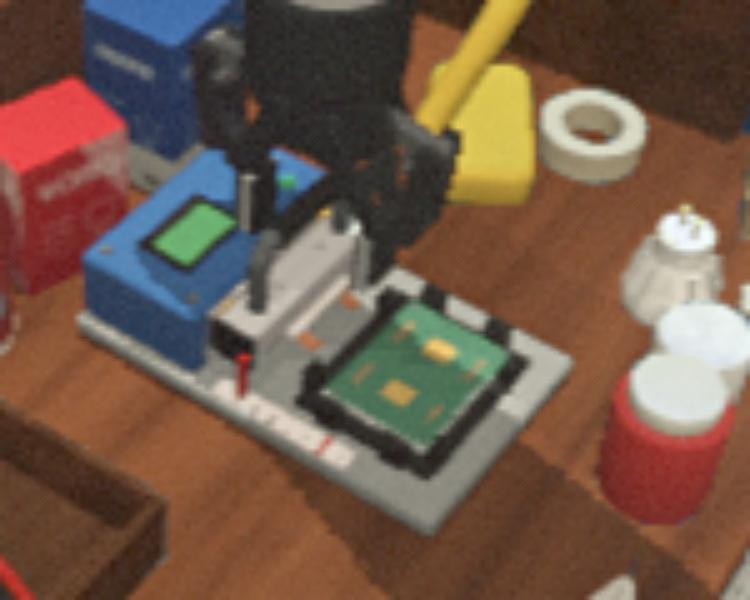

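The board lies flat in the nest at (420,370), gold pads up, and the fingers straddle the handle bar. The red pointer is at (243,375) and the red line at (327,445). I'll trim the pose and grip.

Emit:
{"name": "drive_tool", "arguments": {
  "increments": [
    {"translation": [0, 0.0025, -0.003], "dr": [0, 0, 0], "claw": 0.06},
    {"translation": [0, 0.0025, -0.003], "dr": [0, 0, 0], "claw": 0.06},
    {"translation": [0, 0, 0], "dr": [0, 0, 0], "claw": 0.03},
    {"translation": [0, 0, 0], "dr": [0, 0, 0], "claw": 0.01},
    {"translation": [0, 0, 0], "dr": [0, 0, 0], "claw": 0.005},
    {"translation": [0, 0, 0], "dr": [0, 0, 0], "claw": 0.005},
    {"translation": [0, 0, 0], "dr": [0, 0, 0], "claw": 0.005},
    {"translation": [0, 0, 0], "dr": [0, 0, 0], "claw": 0.005},
    {"translation": [0, 0, 0], "dr": [0, 0, 0], "claw": 0.005}
  ],
  "force": 80
}}

```text
time: 19.7
position: [551.5, -38.1, 43.8]
tcp_rot: [-0.004, 0.719, 0.695, -0.0]
ft_force: [5.6, 0.4, -0.8]
gripper_width: 11.9
finger_force: 77.9
```

```bash
cat > pt.py <<'E'
from kin import *
s=ctrl.sense();print(s['position'],s['ft_force'].round(1),s['gripper_width'],s['finger_force'],s['time'])
im,d=eyes.camera('side');h=cv2.cvtColor(im,cv2.COLOR_BGR2HSV)
m=(((h[...,0]<8)|(h[...,0]>172))&(h[...,1]>110)).astype(np.uint8);m[:195]=0;m[230:]=0;m[:,:250]=0;m[:,290:]=0
n,l,st,ce=cv2.connectedComponentsWithStats(m)
for i in range(1,n):
    if st[i,4]<3:continue
    v,u=np.nonzero(l==i);b=v.argmax();lo=[u[v==v.max()].mean(),v.max()]
    P=ray('side',*lo,19);C=ray('side',*ce[i],17);print(st[i],'bottom tip x',((P-NC)@tx).round(1),'y',((P-NC)@ty).round(1),'centroid@17 x',((C-NC)@tx).round(1),'y',((C-NC)@ty).round(1))
E
python3 pt.py
```

```text
[551.48542888 -38.12032454  43.80005427] [ 5.6  0.4 -0.8] 11.92053294420977 77.87454128265381 19.7
[262 200   3   9  17] bottom tip x 67.7 y 60.5 centroid@17 x 77.8 y 45.9
```

Emit:
{"name": "drive_tool", "arguments": {
  "increments": [
    {"translation": [0, -0.003, 0], "dr": [0, 0, 0], "claw": 0.005},
    {"translation": [0, -0.003, 0], "dr": [0, 0, 0], "claw": 0.005},
    {"translation": [0, -0.003, 0], "dr": [0, 0, 0], "claw": 0.005},
    {"translation": [0, -0.003, 0], "dr": [0, 0, 0], "claw": 0.005},
    {"translation": [0, -0.003, 0], "dr": [0, 0, 0], "claw": 0.005},
    {"translation": [0, -0.003, 0], "dr": [0, 0, 0], "claw": 0.005},
    {"translation": [0, -0.003, 0], "dr": [0, 0, 0], "claw": 0.005},
    {"translation": [0, -0.003, 0], "dr": [0, 0, 0], "claw": 0.005},
    {"translation": [0, -0.003, 0], "dr": [0, 0, 0], "claw": 0.005},
    {"translation": [0, -0.003, 0], "dr": [0, 0, 0], "claw": 0.005},
    {"translation": [0, -0.003, 0], "dr": [0, 0, 0], "claw": 0.005},
    {"translation": [0, -0.003, 0], "dr": [0, 0, 0], "claw": 0.005},
    {"translation": [0, -0.003, 0], "dr": [0, 0, 0], "claw": 0.005},
    {"translation": [0, -0.003, 0], "dr": [0, 0, 0], "claw": 0.005},
    {"translation": [0, -0.003, 0], "dr": [0, 0, 0], "claw": 0.005},
    {"translation": [0, -0.003, 0], "dr": [0, 0, 0], "claw": 0.005},
    {"translation": [0, -0.002, 0], "dr": [0, 0, 0], "claw": 0.005},
    {"translation": [0, 0, 0], "dr": [0, 0, 0], "claw": 0.005},
    {"translation": [0, 0, 0], "dr": [0, 0, 0], "claw": 0.005}
  ]
}}

```text
time: 21.33
position: [503.3, -36.6, 43.9]
tcp_rot: [-0.003, 0.719, 0.695, 0.001]
ft_force: [12.0, 1.4, -9.9]
gripper_width: 11.7
finger_force: 77.9
```

```bash
python3 pt.py
```

```text
[503.28844318 -36.60844711  43.87301045] [12.   1.4 -9.9] 11.669012712088419 77.90632009506226 21.3333
[278 210   4   9  23] bottom tip x 17.0 y 61.6 centroid@17 x 26.2 y 48.0
```

Emit:
{"name": "drive_tool", "arguments": {
  "increments": [
    {"translation": [0, -0.0018, 0], "dr": [0, 0, 0], "claw": 0.005},
    {"translation": [0, 0, 0], "dr": [0, 0, 0], "claw": 0.005},
    {"translation": [0, 0, 0], "dr": [0, 0, 0], "claw": 0.005},
    {"translation": [0, 0, 0], "dr": [0, 0, 0], "claw": 0.005},
    {"translation": [0, 0, 0], "dr": [0, 0, 0], "claw": 0.005},
    {"translation": [0, 0, 0], "dr": [0, 0, 0], "claw": 0.005},
    {"translation": [0, 0, 0], "dr": [0, 0, 0], "claw": 0.005},
    {"translation": [0, 0, 0], "dr": [0, 0, 0], "claw": 0.005},
    {"translation": [0, 0, 0], "dr": [0, 0, 0], "claw": 0.005},
    {"translation": [0, 0, 0], "dr": [0, 0, 0], "claw": 0.005}
  ]
}}

```text
time: 22.22
position: [501.7, -36.5, 43.9]
tcp_rot: [-0.003, 0.719, 0.695, 0.001]
ft_force: [12.4, 1.6, -8.4]
gripper_width: 11.7
finger_force: 78.1
```

```bash
python3 pt.py; python3 sd.py
python3 - <<'E'
from kin import *
P=ray('side',215+327/5,130+445/5,16);print('line',(P-NC)@tx,(P-NC)@ty)
P=ray('side',215+243/5,130+395/5,17);print('pointer tip before',(P-NC)@tx,(P-NC)@ty)
E
```

```text
[501.72569543 -36.54425095  43.87134553] [12.4  1.6 -8.4] 11.6634505252606 78.12304973602295 22.2167
[279 210   3   9  21] bottom tip x 16.1 y 60.9 centroid@17 x 25.2 y 47.6
355 slopes deg [0.39208703 0.00979846] z0 5.1800039157929545
x [-26.58088294  16.14671908] y [-39.13233361  38.39171288] ((-5.31071662902832, -1.6276130676269531), (81.95745849609375, 44.3100700378418), 89.40599060058594)
[501.7160297  -36.54619026  43.85172793] 22.3167
line 14.799034858609451 60.69007994383376
pointer tip before 65.57881823044136 60.824062732258625
```

```bash
python3 -c "
from rig import close_job
print(close_job())"
```

```text
the job is handed in; nothing more can be done
None
```

I handed the job in at about 22 s: the board lies flat in the nest with its gold pads up, and the gripper is holding the slide about 49.8 mm out (red line at 50 mm) against a measured 12 N; the judge gave no verdict.

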